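# Load, spray and start the produce washer

## Task

Wash the tomatoes: lower every tomato from the wooden tray onto the floor of the washer's open tank without dropping it in, then push the spray canister's nozzle cap fully down over the tomatoes and let it spring back up. Then push the tank's door shut until it snaps home under its catch, and push the green start button fully in and let go. Leave the sauce bottles and the jar alone.

Things in the scene. Friction and masses are not known exactly. Their poses are not given: they have to be found in the camera images.
- tomato1: a ripe red tomato, 60 mm across and 50 mm high, slightly flattened, 130 g, with a green stalk star on top; origin at its centre, z axis out of the stalk end. 4 to 6 of the 6 tomatoes are present. It starts stalk up on the tray and can roll if knocked over
- tomato2: a ripe red tomato, 60 mm across and 50 mm high, slightly flattened, 130 g, with a green stalk star on top; origin at its centre, z axis out of the stalk end. 4 to 6 of the 6 tomatoes are present. It starts stalk up on the tray and can roll if knocked over
- tomato3: a ripe red tomato, 60 mm across and 50 mm high, slightly flattened, 130 g, with a green stalk star on top; origin at its centre, z axis out of the stalk end. 4 to 6 of the 6 tomatoes are present. It starts stalk up on the tray and can roll if knocked over
- tomato4: a ripe red tomato, 60 mm across and 50 mm high, slightly flattened, 130 g, with a green stalk star on top; origin at its centre, z axis out of the stalk end. 4 to 6 of the 6 tomatoes are present. It starts stalk up on the tray and can roll if knocked over
- tomato5: a ripe red tomato, 60 mm across and 50 mm high, slightly flattened, 130 g, with a green stalk star on top; origin at its centre, z axis out of the stalk end. 4 to 6 of the 6 tomatoes are present. It starts stalk up on the tray and can roll if knocked over
- tomato6: a ripe red tomato, 60 mm across and 50 mm high, slightly flattened, 130 g, with a green stalk star on top; origin at its centre, z axis out of the stalk end. 4 to 6 of the 6 tomatoes are present. It starts stalk up on the tray and can roll if knocked over
- tray: fixed shallow wooden tray, 350 x 250 mm outside (x, y), floor 8 mm thick with its top 8 mm above the table, rim 11 mm thick and 24 mm high; origin at the centre of its underside
- washer: fixed counter-top produce washer: a white base with an open-topped steel tank, 340 x 220 mm outside (x, y), rim 150 mm high, and a white side deck on the tank's -y side (340 mm along x, y from -110 to -210 mm, top 100 mm high) with the spray canister (x 85, y -165 mm) and the green start button (x -100, y -165 mm). Origin on the table under the tank's centre
- tank_floor (a point): centre of the tank's floor, 65 mm above the table and 85 mm below the rim, frame as the washer's; inside, the tank is 320 x 200 mm (x, y), walls 10 mm thick. The door is hinged along its +y rim
- catch_ball (a point): the sprung steel ball of the door's catch, 164 mm high at the middle of the tank's -y rim; it looks out of a black housing (50 x 22 mm, washer's y -119 to -141 mm, top 177 mm high) that stands on the deck
- door (a joint): angle of the tank's door (rad): 0 = shut, flat on the rim, 1.57 = upright along the +y rim, 1.9 = fully open. Its stiff hinge (0.75 N m of friction) keeps it where it is left. At 0.06 rad a nub on its free edge meets the catch's sprung ball: some 5 to 8 N, pressed down on the outer face near the free edge, takes it past, and it snaps to 0 and is held there
- door_hinge (a point): middle of the door's hinge axis, along the washer's x at its y = 110 mm, 150 mm high; frame turns with the door (-y out to the free edge, z out of the outer face). The door is a clear panel in a steel frame, 330 mm along the hinge, 215 mm from hinge to free edge, 12 mm thick outward from the axis, 0.5 kg; a black lip sticks out 14 mm from the free edge, 100 mm to the -x side of the middle
- door_edge (a point): middle of the door's free edge on the outer face, 215 mm from the hinge axis and 12 mm out; frame as door_hinge
- nozzle (a joint): travel of the nozzle cap (m): 0 = up, 0.006 = fully down; sprung, 2 N to start and 5 N fully down
- nozzle_top (a point): centre of the top of the white round nozzle cap, 32 mm across and 22 mm high, on the green spray canister (50 mm across) that stands fixed in a cup on the deck; cap top 232 mm above the table; it moves straight down when pressed; the spray hole faces the tank (washer's +y)
- start (a joint): travel of the start button (m): 0 = out, 0.006 = fully in; sprung, 1.5 N to start and 5 N fully in
- start_top (a point): centre of the top of the green round start button, 28 mm across, about 122 mm above the table on the deck; it is pressed straight down
- sauce1: dark sauce bottle with black cap, 56 mm across, 187 mm high, loose bystander; origin at the centre of its underside
- sauce2: the same kind of sauce bottle, loose bystander; origin at the centre of its underside
- jar: dark sauce jar with black lid, 72 mm across, 110 mm high, loose bystander; origin at the centre of its underside
There are look-alikes about, which are no part of the job. Leave any blue or turquoise look-alike of the tomato5 alone.

How it is judged:
By the outcome, as a careful person would: the job done as asked, in the order asked, and still so for the second after the job is handed in, with the robot touching nothing.
Of tomato1, tomato2, tomato3, tomato4, tomato5, tomato6 only 4 to 6 are there at a start; the rules pass over those that are not, and their reading is None.
At some moment in a run one of tomato1, tomato2, tomato3, tomato4, tomato5, tomato6 may be knocked a few centimetres aside while the robot is not near it.
It also fails if it takes over 210 s, if anything falls off the work surface, if the arm or the gripper's body presses on something with over 40 N, if the wrist force passes 120 N, or if a joint passes its speed limit or range.

## Robot

A 7-joint arm with a two-finger parallel gripper is mounted at the origin on the work surface. World frame = base frame: x ahead of the robot, y to its left, z up, the work surface at z = 0. Lengths are in m, angles in degrees, forces in N, time in s.
With the tool pointing down it reaches from about 0.425 to 0.875 m from the base axis. Payload 4.7 kg.
Tool frame: the origin (TCP) lies on the front face of the gripper's body, between the roots of the fingers; the fingertips stand 70 mm ahead of it and the grasp point (between the pads) lies 51 mm ahead of it (tip_extent is the distance from the TCP to the fingertips, in m); z points along the fingers, y is the direction in which the jaws open and shut (so a half turn about z gives the same grasp; the last joint's range is limited). The gripper opens to 87 mm and grips with 3 to 60 N. Pads are 19 mm wide; open, the fingers measure 117 mm over their backs; the gripper's body (75 mm by 190 mm) begins 51 mm behind the grasp point.
Start: joints at [-71.27, 18.392, -4.016, 83.108, 1.295, 78.541, -3.26], TCP at [0.2, 0.618, 0.292] pointing down, gripper open.
Joint ranges: [-163.93, 163.93], [-17.29, 119.83], [-79.2, 71.16], [3.27, 140.29], [-89.18, 269.18], [5.43, 117.66], [-154.24, 154.24]. Speed limits (degrees/s): [147.25, 147.25, 180, 180, 180, 180, 180].

## Interface

Orientations are given as [roll, pitch, yaw] about the fixed x, y, z axes, in that order (R = Rz(yaw) Ry(pitch) Rx(roll)).
In Python, from cell import * gives the robot as it stands.
- The arm moves only by the tool carry_out, never from a script. Its argument "increments" is text: rows parted by semicolons, each of 7 numbers parted by spaces: the opening, from 0 (shut) to 1 (fully open), then the shift along the tool's x, y, z in m, then the turn, a rotation vector about the tool's x, y, z in degrees. A call has 1 to 20 rows; each row shifts and turns the pose as measured when the row begins, along the tool's axes as they then stand; what a row does not reach is not made up. A row lasts 1/8 s, in which the tool goes at most 62.5 mm and 10.7 degrees, less where a joint would pass 70% of its speed; a pose out of reach is approached as far as the arm can. A call is refused whole if a number of a shift passes 0.0625 or a number of a turn 10.7, either way. A call with a gripper value outside its range is refused whole. The fingers move at their own pace and stop on an object; "force" is the grip in N (left out, the last holds). Time passes only in rows, so rows that do not move let the fingers close. It gives the time, the measured TCP pose, the force and the opening at its end, in the units of the state.
- get_obs(): the state, without advancing time (a new reading comes with each control period).
- read_camera(name): name is "scene" or "side" or "wrist"; returns a dict with "img" (420x560x3 uint8, blue, green, red), "fx", "fy", "cx", "cy" (pixels), "k1" (the pictures are not rectified: a ray, as slopes to the right and down, at radius r is drawn at 1 + k1 r^2 times it, then the intrinsics apply), "world_from_camera" (4x4, takes a point from camera to world coordinates). Camera axes: x right, y down, z forward; pixel columns grow to the right and rows downward; lengths in m; the calibration is good to about 2 mm. A picture is of the moment at which its call begins. There is no depth.
- sign_off(): hands the job in, once; it reports no verdict.
Trained networks look in a picture, given as the dict that the camera call returned (one of the last four; its "shot" number tells which), for a name from the list of things; names that differ only in an ending like _2 or _b are one class to them, and where a whole thing is asked for, a point or a joint stands for the part that bears it (a point fixed in the world has none). Each returns a list of dicts, best first, with "confidence" (0 to 1); they miss things now and then, are a little off and sometimes report something else, mostly with a low value. They report only what shows in the picture. A call takes as long as a camera call. They do not tell look-alikes from the thing itself.
- masks_of(target, picture): "pixels" (420x560 bool, what is visible of it) and "bbox" ([left, top, right, bottom] in pixels, round what is visible of it).
The state is a dict: "time_s": time; "qpos": joint angles; "joint_velocities": joint speeds; "effort": joint torques, N m; "tool_pos": TCP position; "tool_rot": TCP orientation; "force": force on the tool from outside, world axes, zero at the start; "wrist_torque": the same for the moment, N m; "grip_width": finger opening in m.
Only numpy, scipy, OpenCV 4.12 (cv2) and the standard library are available. Lean on these libraries where they do the work, as an engineer would, in place of code of your own. Each camera call takes 0.05 s, during which the arm holds its last target.

## Working session

There is one attempt and no reset: what is moved stays moved. The work goes in short steps, Python scripts to look and compute and a tool call to move; the robot and the scene stay as the last step left them, time stands still between calls to the robot, and variables do not carry over. Pictures are saved under pics/ and viewed, and the job is handed in when it is done.

Besides the shell and the picture viewer there is one more tool, called after "Request:" by a JSON object that holds its "name" and its "arguments", one argument or row to a line. carry_out: Moves the arm, as the interface text tells. Its arguments: {"type":"object","properties":{"increments":{"type":"string"},"force":{"type":"number"}},"required":["increments"]}

```bash
mkdir -p pics; ls
python3 - <<'E'
from cell import *
import cv2
print(get_obs())
for n in ("scene","side","wrist"):
    p=read_camera(n); cv2.imwrite(f"pics/a_{n}.png",p["img"]); print(n,{k:v for k,v in p.items() if k!="img"})
E
```

```text
pics
{'time_s': 0.0, 'qpos': array([-71.26990749,  18.43742099,  -4.01408531,  83.17405228,
         1.29555817,  78.54065809,  -3.25931818]), 'joint_velocities': array([ 0.05617371, -0.02012943,  0.0758007 , -0.04185159, -0.03660912,
       -0.11487324, -0.07514888]), 'effort': array([-1.10309054e-03, -4.91293752e+01, -4.04074648e-01, -3.12528706e+01,
       -6.37110136e-02,  4.33849054e-02,  1.86308657e-04]), 'tool_pos': array([0.19995286, 0.6180445 , 0.29118721]), 'tool_rot': array([-1.79893135e+02,  6.73665669e-03,  1.62079065e+02]), 'force': array([-0.24177542,  0.20949056, -0.64863796]), 'wrist_torque': array([ 0.01352604,  0.01784149, -0.02497718]), 'grip_width': 0.08683064417795888}
scene {'fx': 501.32750214578044, 'fy': 501.32750214578044, 'cx': 272.00920660604584, 'cy': 201.3530593437348, 'k1': -0.09657718385753157, 'world_from_camera': array([[-5.60398401e-01,  6.35582197e-01, -5.31026273e-01,
         1.28984008e+00],
       [ 8.28222950e-01,  4.29576363e-01, -3.59876220e-01,
         5.35589732e-01],
       [-6.14583823e-04, -6.41482205e-01, -7.67137669e-01,
         1.3
[... 245 characters left out ...]
337, 'world_from_camera': array([[ 0.93897118, -0.1745159 ,  0.29644111,  0.07610691],
       [-0.3438948 , -0.49710327,  0.79663336, -1.15909117],
       [ 0.00833666, -0.84996032, -0.52678075,  0.94174077],
       [ 0.        ,  0.        ,  0.        ,  1.        ]]), 'shot': 2}
wrist {'fx': 315.81144582282224, 'fy': 315.81144582282224, 'cx': 285.15189653553574, 'cy': 204.83095179850798, 'k1': -0.019592904579987504, 'world_from_camera': array([[ 0.30713095,  0.91859766,  0.24869443,  0.13174601],
       [ 0.95166285, -0.29566106, -0.08320073,  0.64013468],
       [-0.00289873,  0.26222677, -0.96500193,  0.38408061],
       [ 0.        ,  0.        ,  0.        ,  1.        ]]), 'shot': 3}
```

View pics/a_scene.png

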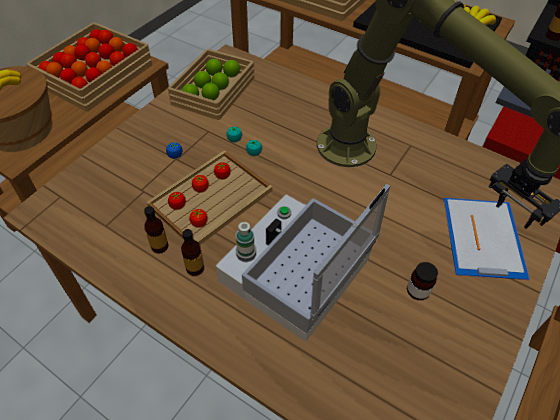

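View pics/a_side.png

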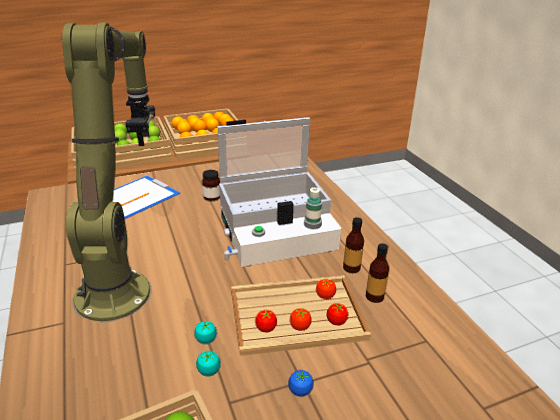

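View pics/a_wrist.png

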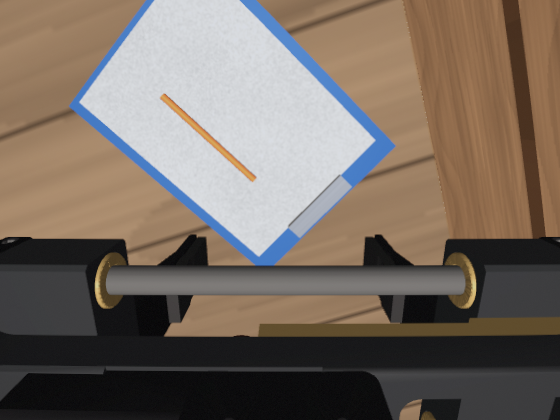

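```bash
cat > h.py <<'E'
from cell import *
import numpy as np, cv2
from scipy.spatial.transform import Rotation as R
def K(p): return np.array([[p["fx"],0,p["cx"]],[0,p["fy"],p["cy"]],[0,0,1]]), np.array([p["k1"],0,0,0.])
def ray(p,uv):
    k,d=K(p); q=cv2.undistortPoints(np.array([[uv]],float),k,d)[0,0]
    T=p["world_from_camera"]; v=T[:3,:3]@[q[0],q[1],1]; return T[:3,3],v/np.linalg.norm(v)
def onz(p,uv,z):
    o,v=ray(p,uv); return o+v*(z-o[2])/v[2]
def proj(p,X):
    k,d=K(p); T=np.linalg.inv(p["world_from_camera"]); X=np.atleast_2d(X)
    return cv2.projectPoints(X.astype(float),cv2.Rodrigues(T[:3,:3])[0],T[:3,3],k,d)[0][:,0]
def tri(rs):
    A=sum(np.eye(3)-np.outer(v,v) for o,v in rs); b=sum((np.eye(3)-np.outer(v,v))@o for o,v in rs); return np.linalg.solve(A,b)
def cen(m):
    ys,xs=np.nonzero(m["pixels"]); return np.array([xs.mean(),ys.mean()])
E
python3 - <<'E'
from h import *
P={n:read_camera(n) for n in("scene","side")}
for n,p in P.items():
    np.save(f"{n}_p.npy",p,allow_pickle=True)
    for t in("tomato1","start_top","nozzle_top","washer","tray","door","catch_ball","sauce1","jar"):
        try: ms=masks_of(t,p)
        except Exception as e: print(t,e); continue
        for m in ms:
            c=cen(m); print(n,t,round(m["confidence"],2),c.round(1),m["bbox"],m["pixels"].sum(), onz(p,c,0.033).round(3) if t=="tomato1" else "", p["img"][int(c[1]),int(c[0])])
    cv2.imwrite(f"pics/b_{n}.png",cv2.resize(p["img"][100:340,130:430] if n=="scene" else p["img"][110:390,180:430],None,fx=2.1,fy=2.1,interpolation=cv2.INTER_CUBIC))
E
```

```text
scene tomato1 0.82 [222.  170.8] [214.7, 159.7, 230.8, 177.3] 221 [ 0.39  -0.285  0.033] [  0   0 169]
scene tomato1 0.79 [254.  147.4] [246.3, 137.1, 262.0, 156.0] 234 [ 0.232 -0.261  0.033] [128 138   0]
scene tomato1 0.77 [199.9 183.8] [189.4, 175.8, 209.5, 193.1] 253 [ 0.481 -0.311  0.033] [  0  23 177]
scene tomato1 0.63 [198.2 218.4] [189.0, 208.9, 209.0, 227.7] 303 [ 0.601 -0.219  0.033] [  0  18 179]
scene tomato1 0.63 [174. 150.] [169.5, 143.9, 183.5, 156.5] 189 [ 0.406 -0.495  0.033] [151  76  19]
scene tomato1 0.5 [176.4 200.2] [168.0, 192.1, 189.1, 207.0] 252 [ 0.582 -0.329  0.033] [  0   0 168]
scene tomato1 0.49 [234.4 134.1] [224.2, 126.3, 244.5, 139.2] 191 [ 0.215 -0.363  0.033] [128 138   0]
scene tomato1 0.38 [300.7 259.7] [215.8, 187.9, 392.0, 340.6] 14317 [0.55  0.138 0.033] [159 146 139]
scene start_top 0.63 [284.2 210.5] [279.3, 206.6, 291.5, 215.4] 64  [ 57 134  20]
scene washer 0.71 [300.7 259.1] [215.6, 185.2, 389.2, 340.8] 14490  [159 146 139]
scene washer 0.29 [176.7 201. ] [165.2, 192.5, 190.9, 211.4] 280  [  0   0 167]
scene tray 0.9 [212.3 197.4] [151.6,
[... 1855 characters left out ...]
side catch_ball 0.68 [271.4 192.8] [219.0, 117.0, 341.9, 269.4] 13926  [128 135 146]
side catch_ball 0.62 [314.4 192.4] [308.6, 188.2, 316.8, 197.5] 83  [200 227 234]
side sauce1 0.89 [353.7 247.8] [339.1, 219.1, 364.1, 273.2] 813  [ 3 13 43]
side sauce1 0.65 [377.9 275.3] [365.1, 242.8, 390.2, 302.5] 954  [16 14 48]
side sauce1 0.45 [271.5 192.8] [217.8, 116.3, 338.2, 266.3] 14127  [128 135 146]
side jar 0.76 [210.2 184.8] [199.8, 168.5, 220.3, 201.2] 542  [15 22 56]
side jar 0.61 [294.1 316.3] [231.0, 278.4, 368.4, 354.8] 6854  [  0  50 254]
side jar 0.35 [271.7 193.1] [217.5, 118.0, 338.6, 267.8] 14110  [129 137 146]
side jar 0.31 [353.6 248. ] [340.6, 220.5, 365.2, 272.3] 813  [ 7 16 46]
```

Run:
```python
import numpy as np,cv2
a=np.load("scene_p.npy",allow_pickle=True).item()["img"]; b=np.load("side_p.npy",allow_pickle=True).item()["img"]
cv2.imwrite("pics/c_scene.png",cv2.resize(a[180:330,210:400],None,fx=4,fy=4,interpolation=cv2.INTER_CUBIC))
cv2.imwrite("pics/c_side.png",cv2.resize(b[115:265,215:345],None,fx=4,fy=4,interpolation=cv2.INTER_CUBIC))
```

```text
(no output)
```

View pics/c_scene.png

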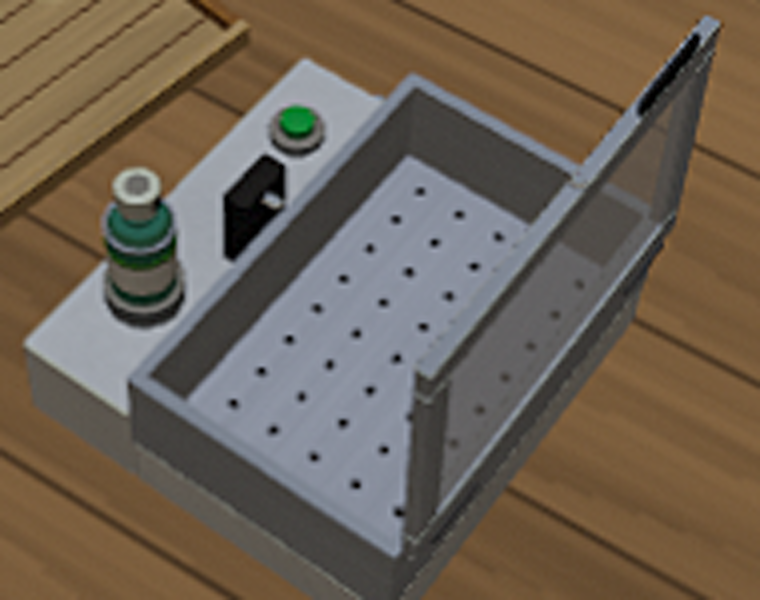

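View pics/c_side.png

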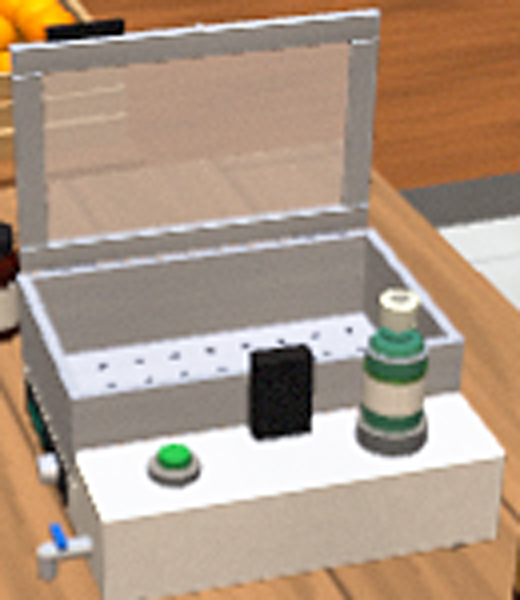

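```bash
cat > fit.py <<'E'
from h import *
from scipy.optimize import least_squares
P={n:np.load(f"{n}_p.npy",allow_pickle=True).item() for n in("scene","side")}
O=[("scene",(-170,-110,150),(313,198.7)),("scene",(170,-110,150),(243,274.5)),("scene",(-170,-210,100),(286.2,195)),("scene",(170,-210,100),(216.7,266.2)),("scene",(-100,-165,122),(284.5,210)),("scene",(85,-165,232),(244.5,225.5)),
("side",(-170,-210,100),(240.7,245.5)),("side",(170,-210,100),(340.5,228.7)),("side",(-170,-110,150),(233.7,213.7)),("side",(170,-110,150),(330.5,201.2)),("side",(85,-165,232),(315,190)),("side",(-100,-165,122),(258.7,228.2))]
D=[("side",(-165,-215,0),(218.5,134)),("side",(165,-215,0),(309.5,126)),("scene",(165,-215,0),(314.5,274)),("scene",(-165,-215,12),(389,186))]
def W(s,X): return R.from_euler("z",s[2]).apply(np.array(X)/1000.)+[s[0],s[1],0]
def door(s,X):
    # angle a about washer +x through (0,.11,.15): shut -> -y; opening lifts
    a=s[3]; X=np.array(X)/1000.
    return R.from_euler("z",s[2]).apply(R.from_euler("x",-a).apply(X)+[0,.11,.15])+[s[0],s[1],0]
def f(s):
    r=[proj(P[c],W(s,X))[0]-u for c,X,u in O]+[proj(P[c],door(s,X))[0]-u for c,X,u in D]
    return np.ravel(r)
if __name__=="__main__":
    q=least_squares(f,[.6,.1,0,1.57],loss="soft_l1"); s=q.x; print(s, np.degrees(s[2:])); print(f(s).reshape(-1,2).round(1))
    np.save("washer.npy",s)
    for n,X in dict(floor=(0,0,65),button=(-100,-165,122),nozzle=(85,-165,232),catch=(0,-110,164),edge0=(0,-105,162)).items(): print(n,W(s,X).round(4), np.hypot(*W(s,X)[:2]).round(3))
    for c in P:
        im=cv2.resize(P[c]["img"],None,fx=4,fy=4,interpolation=cv2.INTER_CUBIC)
        L=[]
        for z in(150,):
          for a in((170,110),(160,100)):
            q=[(-a[0],-a[1],z),(a[0],-a[1],z),(a[0],a[1],z),(-a[0],a[1],z)]; L.append(W(s,q))
        L.append(W(s,[(-170,-210,100),(170,-210,100),(170,-110,100),(-170,-110,100)]))
        L.append(W(s,[(-160,-100,65),(160,-100,65),(160,100,65),(-160,100,65)]))
        for z in(0,12): L.append(door(s,[(-165,0,z),(165,0,z),(165,-215,z),(-165,-215,z)]))
        for l in L: cv2.polylines(im,[(proj(P[c],l)*4+2).astype(int)],True,(0,0,255),1)
        x0,y0,x1,y1=(210,180,400,330) if c=="scene" else (205,110,345,270)
        cv2.imwrite(f"pics/fit_{c}.png",im[y0*4:y1*4,x0*4:x1*4])
E
python3 fit.py
```

```text
[ 0.58313594  0.18872459 -0.0532341   1.54067391] [-3.0500891  88.27411285]
[[ 0.1 -0.9]
 [-1.1  0.3]
 [-0.1 -1.5]
 [-1.2 -0.4]
 [ 0.1 -0.6]
 [ 0.2  0.9]
 [ 0.2 -1.7]
 [ 1.5 -1.9]
 [-0.8 -0. ]
 [ 0.5 -2.3]
 [-0.  -1.6]
 [-0.  -1.5]
 [-0.7 -7.4]
 [ 0.6 -8.8]
 [-0.5 -2. ]
 [ 1.9 -1. ]]
floor [0.5831 0.1887 0.065 ] 0.613
button [0.4745 0.0293 0.122 ] 0.475
nozzle [0.6592 0.0194 0.232 ] 0.66
catch [0.5773 0.0789 0.164 ] 0.583
edge0 [0.5775 0.0839 0.162 ] 0.584
```

View pics/fit_scene.png

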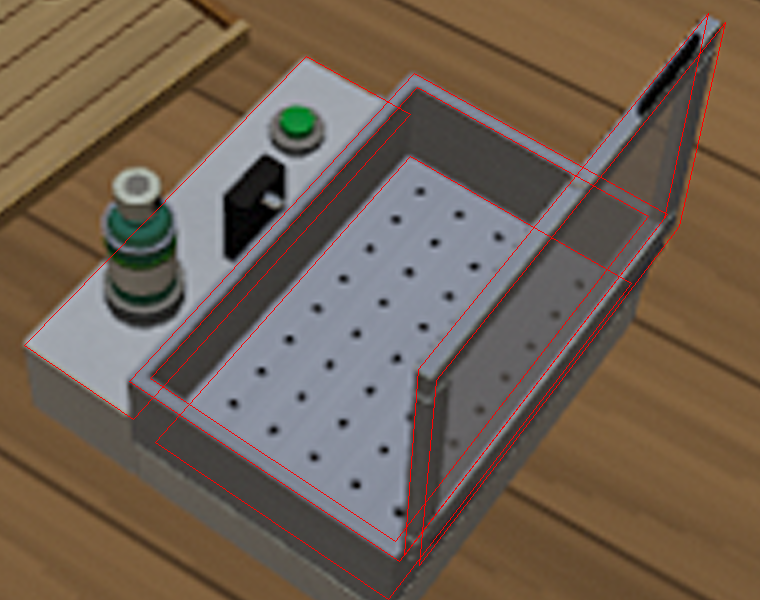

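View pics/fit_side.png

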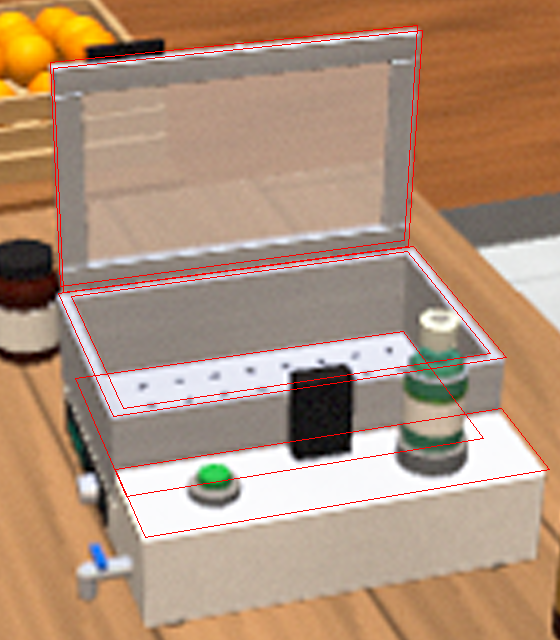

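```bash
cat >> h.py <<'E'
def delta(pos,yaw=None):
    """tool-axes shift and rotvec from measured pose to target (tool down)"""
    o=get_obs(); r=R.from_euler("xyz",o["tool_rot"],degrees=True)
    t=r if yaw is None else R.from_euler("xyz",[180,0,yaw],degrees=True)
    d=r.inv().apply(np.array(pos)-o["tool_pos"]); w=(r.inv()*t).as_rotvec(degrees=True)
    n=np.linalg.norm(d)
    print("pos",o["tool_pos"].round(4),"rot",o["tool_rot"].round(2),"t",round(o["time_s"],2),"F",o["force"].round(2),"gw",o["grip_width"].round(4))
    print("  -> shift",d.round(4),"|d|",n.round(4),"turn",w.round(2),"rows@50mm",int(np.ceil(n/.05)))
E
python3 - <<'E'
from h import *
P={n:np.load(f"{n}_p.npy",allow_pickle=True).item() for n in("scene","side")}
for c,u in(("scene",(157,212)),("scene",(191.5,235.5)),("side",(356,221)),("side",(381,246)))if 1 else (): print(c,onz(P[c],u,.187).round(3))
delta((.2,.618,.46),177)
print(R.from_euler("z",0))
E
```

```text
scene [ 0.733 -0.242  0.187]
scene [ 0.741 -0.105  0.187]
side [ 0.728 -0.132  0.187]
side [ 0.731 -0.27   0.187]Traceback (most recent call last):
  File "<stdin>", line 4, in <module>
  File "h.py", line 23, in delta
    print("pos",o["tool_pos"].round(4),"rot",o["tool_rot"].round(2),"t",round(o["time_s"],2),"F",o["force"].round(2),"gw",o["grip_width"].round(4))
                                                                                                                          ^^^^^^^^^^^^^^^^^^^^^
AttributeError: 'float' object has no attribute 'round'
```

```bash
sed -i 's/o\["grip_width"\].round(4)/round(o["grip_width"],4)/' h.py
python3 - <<'E'
from h import *
delta((.2,.618,.46),177); delta((.45,.2,.46)); delta((.47,-.26,.3))
E
```

```text
pos [0.2001 0.6185 0.2923] rot [179.99   0.   162.08] t 1.15 F [ 0.45  0.53 -0.24] gw 0.0873
  -> shift [-1.000e-04 -5.000e-04 -1.677e-01] |d| 0.1677 turn [ 1.000e-02  0.000e+00 -1.492e+01] rows@50mm 4
pos [0.2001 0.6185 0.2923] rot [179.99   0.   162.08] t 1.15 F [ 0.45  0.53 -0.24] gw 0.0873
  -> shift [-0.3666 -0.3212 -0.1677] |d| 0.5155 turn [0. 0. 0.] rows@50mm 11
pos [0.2001 0.6185 0.2923] rot [179.99   0.   162.08] t 1.15 F [ 0.45  0.53 -0.24] gw 0.0873
  -> shift [-0.5272 -0.7528 -0.0078] |d| 0.9191 turn [0. 0. 0.] rows@50mm 19
```

Request:
{"name": "carry_out", "arguments": {
  "increments": "1 0 0 -0.05 0 0 0; 1 0 0 -0.05 0 0 0; 1 0 0 -0.05 0 0 -5; 1 0 0 -0.03 0 0 -5; 1 0 0 0 0 0 -5",
  "force": 15
}}

```text
time_s: 1.78
tool_pos: [0.1998, 0.6181, 0.477]
tool_rot: [-179.9, -0.0, 177.5]
force: [-0.8, 0.9, -0.1]
grip_width: 0.0866
```

Run:
```python
from h import *
delta((.45,.2,.46),177)
print(get_obs()["qpos"])
```

```text
pos [0.1998 0.6181 0.477 ] rot [-1.7991e+02 -2.0000e-02  1.7755e+02] t 1.77 F [-0.79  0.94 -0.06] gw 0.0866
  -> shift [-0.2679 -0.4069  0.0175] |d| 0.4875 turn [-0.09 -0.02  0.55] rows@50mm 10
[-70.56710702  17.95255229  -5.49116077  62.95050751   1.70922014
  99.26545022  12.02530194]
```

Request:
{"name": "carry_out", "arguments": {
  "increments": "1 -0.0268 -0.0407 0 0 0 0; 1 -0.0268 -0.0407 0 0 0 0; 1 -0.0268 -0.0407 0 0 0 0; 1 -0.0268 -0.0407 0 0 0 0; 1 -0.0268 -0.0407 0 0 0 0; 1 -0.0268 -0.0407 0 0 0 0; 1 -0.0268 -0.0407 0 0 0 0; 1 -0.0268 -0.0407 0 0 0 0; 1 -0.0268 -0.0407 0 0 0 0; 1 -0.0268 -0.0407 0 0 0 0; 1 0 -0.05 0 0 0 0; 1 0 -0.05 0 0 0 0; 1 0 -0.05 0 0 0 0; 1 0 -0.05 0 0 0 0; 1 0 -0.05 0 0 0 0; 1 0 -0.05 0 0 0 0; 1 0 -0.05 0 0 0 0; 1 0 -0.05 0 0 0 0; 1 0 -0.05 0 0 0 0; 1 0 0 0 0 0 0"
}}

```text
time_s: 4.28
tool_pos: [0.4369, -0.2791, 0.477]
tool_rot: [179.8, 0.5, 177.6]
force: [-0.8, -0.0, -0.2]
grip_width: 0.087
```

```bash
cat >> h.py <<'E'
def tomatoes(tag=None,which=("scene","side"),names=True):
    out={}
    for n in which:
        p=read_camera(n); L=[]
        for m in masks_of("tomato1",p):
            c=cen(m); a=m["pixels"].sum(); col=p["img"][m["pixels"]].mean(0)
            if col[2]>100 and col[0]<60 and a<1500 : L.append((onz(p,c,.033)[:2].round(3).tolist(),round(float(m["confidence"]),2),c.round(0).tolist()))
        out[n]=L
        if tag: cv2.imwrite(f"pics/{tag}_{n}.png",p["img"])
        print(n,*L,sep="\n   ")
    return out
E
python3 - <<'E'
from h import *
delta((.479,-.310,.3),177)
tomatoes("d",("scene","side","wrist"))
print(get_obs()["qpos"])
E
```

```text
pos [ 0.4369 -0.2791  0.477 ] rot [179.76   0.5  177.56] t 4.28 F [-0.83 -0.03 -0.21] gw 0.087
  -> shift [-0.0419 -0.0298  0.1772] |d| 0.1845 turn [0.24 0.5  0.56] rows@50mm 4
scene
   ([0.478, -0.311], 0.81, [200.0, 183.0])
   ([0.388, -0.286], 0.67, [222.0, 170.0])
   ([0.599, -0.218], 0.58, [199.0, 218.0])
   ([0.582, -0.329], 0.58, [176.0, 200.0])
side
   ([0.387, -0.287], 0.9, [266.0, 321.0])
   ([0.58, -0.326], 0.88, [337.0, 313.0])
   ([0.476, -0.311], 0.85, [300.0, 319.0])
   ([0.597, -0.222], 0.78, [326.0, 289.0])
wrist
[-22.17385237  -1.28605463  51.06716877  84.24185432   0.41838737
  96.28088394 117.16956316]
```

View pics/d_wrist.png

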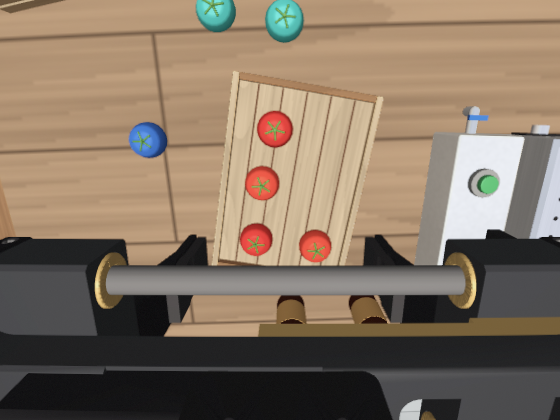

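```bash
cat >> h.py <<'E'
def redblobs(p,z=.033,zoff=0):
    im=cv2.cvtColor(p["img"],cv2.COLOR_BGR2HSV); m=((im[...,0]<8)|(im[...,0]>172))&(im[...,1]>190)&(im[...,2]>70)
    m=cv2.morphologyEx(m.astype(np.uint8),cv2.MORPH_CLOSE,np.ones((7,7)))
    n,l,s,c=cv2.connectedComponentsWithStats(m); L=[]
    for i in range(1,n):
        if s[i,4]>250: L.append((onz(p,c[i],z)[:2].round(4).tolist(),int(s[i,4]),c[i].round(0).tolist()))
    print(*L,sep="\n"); return L
E
python3 - <<'E'
from h import *
p=read_camera("wrist"); redblobs(p)
cv2.imwrite("pics/e.png",cv2.resize(p["img"][90:270,200:360],None,fx=3.3,fy=3.3))
delta((.479,-.310,.3),177)
E
```

```text
pos [ 0.4394 -0.2734  0.4767] rot [179.62   0.53 178.22] t 4.62 F [-0.04 -0.15 -0.53] gw 0.0871
  -> shift [-0.0391 -0.0366  0.1769] |d| 0.1848 turn [0.39 0.52 1.22] rows@50mm 4
```

View pics/e.png

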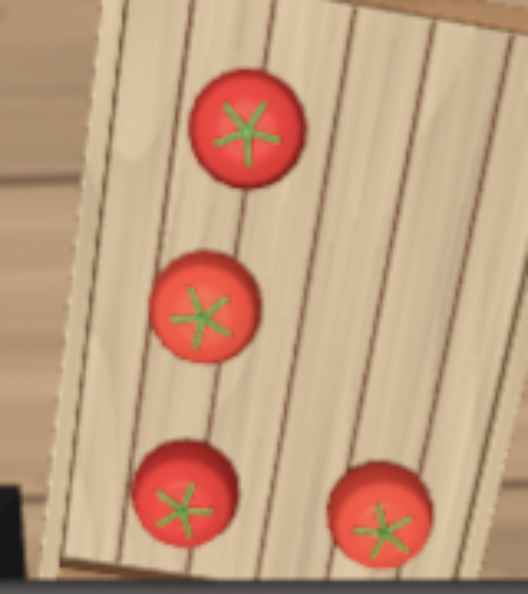

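```bash
sed -i 's/>190)/>140)/' h.py
python3 - <<'E'
from h import *
p=read_camera("wrist"); redblobs(p)
delta((.598,-.2195,.2),177)
E
```

```text
([0.3862, -0.2868], 1011, [275.0, 129.0])
([0.4766, -0.3126], 910, [262.0, 183.0])
([0.5806, -0.3288], 813, [256.0, 239.0])
([0.5968, -0.2215], 811, [315.0, 246.0])
pos [ 0.4393 -0.2736  0.4767] rot [179.62   0.53 178.19] t 4.67 F [-0.5  -0.35 -0.19] gw 0.087
  -> shift [-0.1544  0.0573  0.2786] |d| 0.3236 turn [0.38 0.52 1.2 ] rows@50mm 7
```

Request:
{"name": "carry_out", "arguments": {
  "increments": "1 -0.022 0.008 0.040 0 0 0.6; 1 -0.022 0.008 0.040 0 0 0.6; 1 -0.022 0.008 0.040 0.4 0.5 0; 1 -0.022 0.008 0.040 0 0 0; 1 -0.022 0.008 0.040 0 0 0; 1 -0.022 0.008 0.040 0 0 0; 1 -0.022 0.008 0.040 0 0 0; 1 0 0 0 0 0 0"
}}

```text
time_s: 5.68
tool_pos: [0.6059, -0.2147, 0.1906]
tool_rot: [179.8, 0.3, 177.7]
force: [0.4, 0.3, 0.6]
grip_width: 0.0869
```

Run:
```python
from h import *
delta((.597,-.2205,.096),177)
print(get_obs()["qpos"])
```

```text
pos [ 0.6059 -0.2147  0.1906] rot [179.76   0.29 177.67] t 5.67 F [0.38 0.28 0.61] gw 0.0869
  -> shift [ 0.0091 -0.0066  0.0946] |d| 0.0952 turn [0.25 0.29 0.67] rows@50mm 2
[-17.61459397  26.29178122  45.47951395  92.92741929 -20.13401112
  69.01633965 119.82928894]
```

Request:
{"name": "carry_out", "arguments": {
  "increments": "1 0.009 -0.006 0.01 0.2 0.3 0.6; 1 0 0 0 0 0 0; 1 0 0 0.03 0 0 0; 1 0 0 0.03 0 0 0; 1 0 0 0.02 0 0 0; 1 0 0 0 0 0 0"
}}

```text
time_s: 6.42
tool_pos: [0.5974, -0.2253, 0.1082]
tool_rot: [-180.0, 0.8, 176.8]
force: [-1.1, -0.8, 1.0]
grip_width: 0.087
```

Run:
```python
from h import *
delta((.597,-.2205,.096),177)
```

```text
pos [ 0.5974 -0.2253  0.1082] rot [-179.95    0.8   176.77] t 6.42 F [-1.08 -0.76  0.98] gw 0.087
  -> shift [0.0008 0.0048 0.0121] |d| 0.0131 turn [-0.05  0.8  -0.23] rows@50mm 1
```

Request:
{"name": "carry_out", "arguments": {
  "increments": "1 0.001 0.004 0.011 0 0.8 0; 1 0 0 0 0 0 0; 0.2 0 0 0 0 0 0; 0.2 0 0 0 0 0 0; 0.2 0 0 0 0 0 0; 0.2 0 0 0 0 0 0; 0.2 0 0 0 0 0 0; 0.2 0 0 0 0 0 0",
  "force": 15
}}

```text
time_s: 7.42
tool_pos: [0.5988, -0.2218, 0.1002]
tool_rot: [-179.9, 0.3, 176.8]
force: [-0.8, 0.4, 0.1]
grip_width: 0.0589
```

Run:
```python
from h import *
delta((.597,-.2205,.096),177)
```

```text
pos [ 0.5988 -0.2218  0.1002] rot [-179.9     0.27  176.78] t 7.42 F [-0.83  0.36  0.06] gw 0.0589
  -> shift [0.0019 0.0012 0.0042] |d| 0.0048 turn [-0.1   0.27 -0.22] rows@50mm 1
```

Request:
{"name": "carry_out", "arguments": {
  "increments": "1 0 0 0 0 0 0; 1 0 0 0 0 0 0; 1 0.001 0.001 0.006 0 0 0; 1 0 0 0 0 0 0; 0.2 0 0 0 0 0 0; 0.2 0 0 0 0 0 0; 0.2 0 0 0 0 0 0; 0.2 0 0 0 0 0 0; 0.2 0 0 0 0 0 0; 0.2 0 0 0 0 0 0",
  "force": 15
}}

```text
time_s: 8.68
tool_pos: [0.5976, -0.2209, 0.0937]
tool_rot: [-179.9, 0.3, 176.8]
force: [-0.5, -0.5, 0.6]
grip_width: 0.0588
```

Run:
```python
from h import *
delta((.597,-.2205,.096),177)
```

```text
pos [ 0.5976 -0.2209  0.0937] rot [-179.89    0.26  176.77] t 8.68 F [-0.51 -0.51  0.62] gw 0.0588
  -> shift [ 0.0007  0.0004 -0.0023] |d| 0.0024 turn [-0.11  0.26 -0.23] rows@50mm 1
```

Run:
```python
from h import *
from fit import W
s=np.load("washer.npy")
for x in(110,37,-37,-110): print(x,W(s,(x,-2,0)).round(4))
delta((*W(s,(110,-2,0))[:2],.36),177)
```

```text
110 [0.6929 0.1809 0.    ]
37 [0.62   0.1848 0.    ]
-37 [0.5461 0.1887 0.    ]
-110 [0.4732 0.1926 0.    ]
pos [ 0.5976 -0.2209  0.0937] rot [-179.89    0.26  176.77] t 8.68 F [-0.51 -0.51  0.62] gw 0.0588
  -> shift [-0.0736  0.406  -0.2667] |d| 0.4913 turn [-0.11  0.26 -0.23] rows@50mm 10
```

Request:
{"name": "carry_out", "arguments": {
  "increments": "0.2 0 0 -0.02 0 0 0; 0.2 0 0 -0.04 0 0 0; 0.2 0 0 -0.05 0 0 0; 0.2 0 0 -0.05 0 0 0; 0.2 0 0 -0.05 0 0 0; 0.2 0 0 -0.04 0 0 0; 0.2 0 0 0 0 0 0"
}}

```text
time_s: 9.55
tool_pos: [0.595, -0.2217, 0.3594]
tool_rot: [-179.9, 0.5, 176.6]
force: [0.2, -1.2, -1.7]
grip_width: 0.0591
```

Run:
```python
from h import *
from fit import W
s=np.load("washer.npy")
delta((*W(s,(110,-2,0))[:2],.35),177)
print(get_obs()["qpos"])
```

```text
pos [ 0.595  -0.2217  0.3594] rot [-179.85    0.51  176.6 ] t 9.55 F [ 0.22 -1.16 -1.74] gw 0.0591
  -> shift [-0.0737  0.4077  0.009 ] |d| 0.4144 turn [-0.15  0.51 -0.4 ] rows@50mm 9
[-19.84133294  19.23226995  49.55381544  81.34554818 -14.64127447
  85.5134939  115.71751662]
```

Request:
{"name": "carry_out", "arguments": {
  "increments": "0.2 -0.008 0.044 0 0 0 0; 0.2 -0.008 0.044 0 0 0 0; 0.2 -0.008 0.044 0 0 0 0; 0.2 -0.008 0.044 0 0 0 0; 0.2 -0.008 0.044 0 0 0 0; 0.2 -0.008 0.044 0 0 0 0; 0.2 -0.008 0.044 0 0 0 0; 0.2 -0.008 0.044 0 0 0 0; 0.2 -0.008 0.044 0 0 0 0; 0.2 0 0 0 0 0 0; 0.2 0 0 0 0 0 0"
}}

```text
time_s: 10.92
tool_pos: [0.689, 0.1772, 0.3541]
tool_rot: [-179.7, -0.1, 176.1]
force: [-0.2, -0.5, -0.8]
grip_width: 0.0592
```

Run:
```python
from h import *
from fit import W
s=np.load("washer.npy")
delta((*W(s,(110,-2,0))[:2],.156),177)
print(get_obs()["qpos"])
```

```text
pos [0.689  0.1772 0.3541] rot [-1.7967e+02 -7.0000e-02  1.7606e+02] t 10.93 F [-0.23 -0.47 -0.76] gw 0.0592
  -> shift [-0.0038  0.0051  0.1981] |d| 0.1982 turn [-0.33 -0.08 -0.93] rows@50mm 4
[-42.71603095  29.08175385  40.97331632  68.2365173  -18.27060307
  89.16265339  80.8653926 ]
```

Request:
{"name": "carry_out", "arguments": {
  "increments": "0.2 -0.004 0.005 0.03 -0.3 0 -0.9; 0.2 0 0 0.04 0 0 0; 0.2 0 0 0.04 0 0 0; 0.2 0 0 0.04 0 0 0; 0.2 0 0 0.02 0 0 0; 0.2 0 0 0 0 0 0; 0.2 0 0 0 0 0 0"
}}

```text
time_s: 11.8
tool_pos: [0.6939, 0.1716, 0.1839]
tool_rot: [-179.9, 0.2, 176.3]
force: [0.1, 0.4, -1.0]
grip_width: 0.0594
```

Run:
```python
from h import *
from fit import W
s=np.load("washer.npy")
delta((*W(s,(110,-2,0))[:2],.1525),177)
p=read_camera("scene"); cv2.imwrite("pics/f.png",cv2.resize(p["img"][150:340,200:400],None,fx=3,fy=3))
```

```text
pos [0.6939 0.1716 0.1839] rot [-179.94    0.2   176.28] t 11.8 F [ 0.14  0.4  -0.98] gw 0.0594
  -> shift [0.0018 0.0093 0.0314] |d| 0.0327 turn [-0.06  0.19 -0.72] rows@50mm 1
```

View pics/f.png

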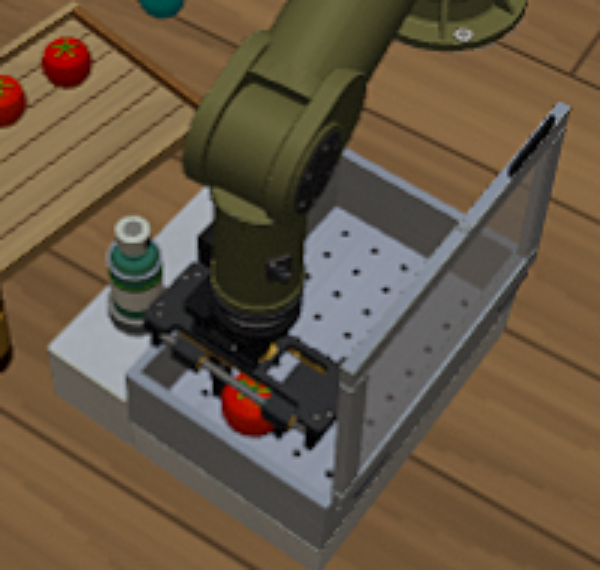

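Request:
{"name": "carry_out", "arguments": {
  "increments": "0.2 0.002 0.009 0 0 0 -0.7; 0.2 0 0 0 0 0 0; 0.2 0 0.001 0.012 0 0 0; 0.2 0 0.001 0.012 0 0 0; 0.2 0 0 0 0 0 0; 0.2 0 0 0 0 0 0"
}}

```text
time_s: 12.6
tool_pos: [0.6937, 0.1844, 0.1608]
tool_rot: [180.0, 0.4, 177.1]
force: [-0.5, -0.4, -0.6]
grip_width: 0.0589
```

Run:
```python
from h import *
from fit import W
s=np.load("washer.npy")
delta((*W(s,(110,-2,0))[:2],.1510),177)
```

```text
pos [0.6937 0.1844 0.1608] rot [179.96   0.39 177.1 ] t 12.6 F [-0.48 -0.43 -0.64] gw 0.0589
  -> shift [ 0.0007 -0.0036  0.0098] |d| 0.0104 turn [0.04 0.39 0.1 ] rows@50mm 1
```

Request:
{"name": "carry_out", "arguments": {
  "increments": "0.2 0 -0.003 0.004 0 0.4 0; 0.2 0 0 0.003 0 0 0; 0.2 0 0 0.002 0 0 0; 0.2 0 0 0 0 0 0; 0.2 0 0 0 0 0 0"
}}

```text
time_s: 13.22
tool_pos: [0.694, 0.1807, 0.1517]
tool_rot: [180.0, 0.0, 177.1]
force: [-0.4, 1.0, -1.3]
grip_width: 0.0591
```

Run:
```python
from h import *
from fit import W
s=np.load("washer.npy")
delta((*W(s,(110,-2,0))[:2],.1510),177)
```

```text
pos [0.694  0.1807 0.1517] rot [1.7996e+02 1.0000e-02 1.7706e+02] t 13.22 F [-0.4   0.99 -1.34] gw 0.0591
  -> shift [0.0011 0.0001 0.0007] |d| 0.0013 turn [0.04 0.01 0.06] rows@50mm 1
```

Request:
{"name": "carry_out", "arguments": {
  "increments": "0.2 0 0 0.0015 0 0 0; 0.2 0 0 0 0 0 0; 0.2 0 0 0 0 0 0"
}}

```text
time_s: 13.6
tool_pos: [0.6942, 0.1809, 0.1508]
tool_rot: [179.9, 0.1, 177.1]
force: [-0.2, 0.0, -1.9]
grip_width: 0.059
```

Request:
{"name": "carry_out", "arguments": {
  "increments": "0.2 0 0 0.0015 0 0 0; 0.2 0 0 0 0 0 0; 0.2 0 0 0 0 0 0"
}}

```text
time_s: 13.98
tool_pos: [0.6945, 0.1809, 0.1508]
tool_rot: [179.9, 0.1, 177.1]
force: [0.7, 0.1, -0.6]
grip_width: 0.0594
```

Request:
{"name": "carry_out", "arguments": {
  "increments": "0.8 0 0 0 0 0 0; 1 0 0 0 0 0 0; 1 0 0 0 0 0 0; 1 0 0 0 0 0 0; 1 0 0 -0.03 0 0 0; 1 0 0 -0.04 0 0 0; 1 0 0 -0.05 0 0 0; 1 0 0 -0.05 0 0 0; 1 0 -0.04 -0.02 0 0 0; 1 0.01 -0.05 0 0 0 0; 1 0.01 -0.05 0 0 0 0; 1 0.01 -0.05 0 0 0 0; 1 0.01 -0.05 0 0 0 0; 1 0.01 -0.05 0 0 0 0; 1 0.01 -0.05 0 0 0 0; 1 0.01 -0.05 0 0 0 0; 1 0.01 -0.05 0 0 0 0; 1 0.01 -0.04 0 0 0 0; 1 0.01 -0.02 0 0 0 0; 1 0 0 0 0 0 0"
}}

```text
time_s: 16.48
tool_pos: [0.5652, -0.329, 0.3461]
tool_rot: [179.9, 0.4, 177.2]
force: [0.3, 0.6, -0.9]
grip_width: 0.087
```

Run:
```python
from h import *
delta((.581,-.328,.20),177)
p=read_camera("wrist"); redblobs(p)
for n in("scene","side"):
    p=read_camera(n); print(n); redblobs(p); cv2.imwrite(f"pics/g_{n}.png",p["img"])
print(get_obs()["qpos"])
```

```text
pos [ 0.5652 -0.329   0.3461] rot [179.95   0.37 177.16] t 16.48 F [ 0.3   0.61 -0.91] gw 0.087
  -> shift [-0.0148  0.0016  0.1462] |d| 0.1469 turn [0.05 0.37 0.16] rows@50mm 3
([0.3888, -0.2864], 2089, [315.0, 22.0])
([0.4762, -0.3121], 1865, [296.0, 102.0])
([0.5801, -0.3281], 1582, [287.0, 186.0])
scene
([0.1755, -1.2197], 2100, [87.0, 58.0])
([-0.4146, 0.5647], 2542, [527.0, 135.0])
([0.6625, 0.1633], 295, [287.0, 291.0])
side
([0.5796, -0.3278], 372, [337.0, 314.0])
([0.4761, -0.312], 374, [300.0, 319.0])
([0.3865, -0.2859], 382, [266.0, 321.0])
[ -8.83531881  22.77949454  49.94641969  79.4765264  -17.66424446
  85.39405642 127.74296599]
```

View pics/g_scene.png

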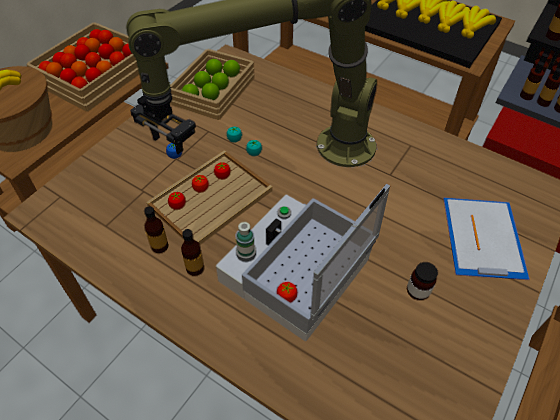

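Request:
{"name": "carry_out", "arguments": {
  "increments": "1 -0.014 0.002 0.03 0 0.4 0; 1 0 0 0.04 0 0 0; 1 0 0 0.04 0 0 0; 1 0 0 0.03 0 0 0; 1 0 0 0 0 0 0; 1 0 0 0 0 0 0"
}}

```text
time_s: 17.38
tool_pos: [0.5917, -0.3104, 0.2033]
tool_rot: [179.6, 0.3, 178.7]
force: [1.1, -0.5, 0.9]
grip_width: 0.0871
```

Run:
```python
from h import *
delta((.5805,-.328,.094),177)
```

```text
pos [ 0.5917 -0.3104  0.2033] rot [179.61   0.29 178.66] t 17.38 F [ 1.15 -0.46  0.86] gw 0.0871
  -> shift [ 0.0113 -0.0186  0.1091] |d| 0.1112 turn [0.4  0.28 1.66] rows@50mm 3
```

Request:
{"name": "carry_out", "arguments": {
  "increments": "1 0.011 -0.018 0 0.4 0.3 1.6; 1 0 0 0 0 0 0; 1 0 0 0.025 0 0 0; 1 0 0 0.03 0 0 0; 1 0 0 0.02 0 0 0; 1 0 0 0 0 0 0; 1 0 0 0 0 0 0"
}}

```text
time_s: 18.25
tool_pos: [0.5824, -0.3339, 0.1345]
tool_rot: [-179.7, 0.7, 176.8]
force: [-0.3, -0.5, -0.0]
grip_width: 0.0871
```

Run:
```python
from h import *
delta((.5805,-.328,.094),177)
```

```text
pos [ 0.5824 -0.3339  0.1345] rot [-179.7     0.67  176.78] t 18.25 F [-0.28 -0.51 -0.03] gw 0.0871
  -> shift [0.0027 0.006  0.0405] |d| 0.041 turn [-0.3   0.67 -0.22] rows@50mm 1
```

Request:
{"name": "carry_out", "arguments": {
  "increments": "1 0.003 0.006 0 -0.3 0.7 -0.2; 1 0 0 0 0 0 0; 1 0 0 0.02 0 0 0; 1 0 0 0.02 0 0 0; 1 0 0 0.003 0 0 0; 1 0 0 0 0 0 0; 1 0 0 0 0 0 0"
}}

```text
time_s: 19.12
tool_pos: [0.5802, -0.3274, 0.0896]
tool_rot: [-180.0, 0.0, 177.0]
force: [-0.3, -0.6, 0.3]
grip_width: 0.0869
```

Run:
```python
from h import *
delta((.5805,-.328,.094),177)
```

```text
pos [ 0.5802 -0.3274  0.0896] rot [-1.7999e+02  1.0000e-02  1.7702e+02] t 19.12 F [-0.26 -0.64  0.29] gw 0.0869
  -> shift [-0.0004 -0.0006 -0.0044] |d| 0.0044 turn [-0.01  0.01  0.02] rows@50mm 1
```

Raise 4 mm, close, lift.

Request:
{"name": "carry_out", "arguments": {
  "increments": "1 0 0 -0.004 0 0 0; 1 0 0 0 0 0 0; 0.2 0 0 0 0 0 0; 0.2 0 0 0 0 0 0; 0.2 0 0 0 0 0 0; 0.2 0 0 0 0 0 0; 0.2 0 0 0 0 0 0; 0.2 0 0 0 0 0 0",
  "force": 15
}}

```text
time_s: 20.12
tool_pos: [0.5809, -0.3279, 0.0955]
tool_rot: [-179.9, 0.1, 177.0]
force: [-0.7, 0.1, 0.0]
grip_width: 0.0589
```

Request:
{"name": "carry_out", "arguments": {
  "increments": "0.2 0 0 -0.02 0 0 0; 0.2 0 0 -0.04 0 0 0; 0.2 0 0 -0.05 0 0 0; 0.2 0 0 -0.05 0 0 0; 0.2 0 0 -0.05 0 0 0; 0.2 0 0 -0.04 0 0 0; 0.2 -0.003 0.044 0 0 0 0; 0.2 -0.003 0.044 0 0 0 0; 0.2 -0.003 0.044 0 0 0 0; 0.2 -0.003 0.044 0 0 0 0; 0.2 -0.003 0.044 0 0 0 0; 0.2 -0.003 0.044 0 0 0 0; 0.2 -0.003 0.044 0 0 0 0; 0.2 -0.003 0.044 0 0 0 0; 0.2 -0.003 0.044 0 0 0 0; 0.2 -0.003 0.044 0 0 0 0; 0.2 -0.003 0.044 0 0 0 0; 0.2 0 0.02 0 0 0 0; 0.2 0 0 0 0 0 0; 0.2 0 0 0 0 0 0"
}}

```text
time_s: 22.62
tool_pos: [0.6406, 0.1761, 0.376]
tool_rot: [-179.8, 1.2, 175.8]
force: [0.7, -0.7, -1.6]
grip_width: 0.0592
```

Run:
```python
from h import *
from fit import W
s=np.load("washer.npy")
delta((*W(s,(37,-2,0))[:2],.18),177)
```

```text
pos [0.6406 0.1761 0.376 ] rot [-179.82    1.2   175.84] t 22.62 F [ 0.67 -0.74 -1.55] gw 0.0592
  -> shift [0.0253 0.0078 0.1955] |d| 0.1973 turn [-0.19  1.2  -1.16] rows@50mm 4
```

Request:
{"name": "carry_out", "arguments": {
  "increments": "0.2 0.02 0.008 0.03 -0.2 1.2 -1.1; 0.2 0 0 0 0 0 0; 0.2 0 0 0.04 0 0 0; 0.2 0 0 0.04 0 0 0; 0.2 0 0 0.04 0 0 0; 0.2 0 0 0.02 0 0 0; 0.2 0 0 0 0 0 0; 0.2 0 0 0 0 0 0"
}}

```text
time_s: 23.62
tool_pos: [0.6314, 0.169, 0.2141]
tool_rot: [179.9, 1.2, 175.7]
force: [0.7, 0.4, -0.4]
grip_width: 0.0592
```

Run:
```python
from h import *
from fit import W
s=np.load("washer.npy")
delta((*W(s,(37,-2,0))[:2],.1535),177)
```

```text
pos [0.6314 0.169  0.2141] rot [179.9    1.16 175.73] t 23.62 F [ 0.75  0.43 -0.41] gw 0.0592
  -> shift [0.0138 0.0147 0.0603] |d| 0.0636 turn [ 0.09  1.16 -1.27] rows@50mm 2
```

Request:
{"name": "carry_out", "arguments": {
  "increments": "0.2 0.013 0.014 0 0 1.2 -1.2; 0.2 0 0 0 0 0 0; 0.2 0 0 0.02 0 0 0; 0.2 0 0 0.02 0 0 0; 0.2 0 0 0.01 0 0 0; 0.2 0 0 0 0 0 0; 0.2 0 0 0 0 0 0"
}}

```text
time_s: 24.5
tool_pos: [0.6195, 0.1859, 0.1623]
tool_rot: [179.8, 0.0, 177.1]
force: [0.4, -0.9, -1.2]
grip_width: 0.0589
```

Run:
```python
from h import *
from fit import W
s=np.load("washer.npy")
delta((*W(s,(37,-2,0))[:2],.1535),177)
```

```text
pos [0.6195 0.1859 0.1623] rot [1.7984e+02 2.0000e-02 1.7708e+02] t 24.5 F [ 0.43 -0.88 -1.24] gw 0.0589
  -> shift [-0.0006 -0.0011  0.0088] |d| 0.0089 turn [0.16 0.02 0.08] rows@50mm 1
```

Request:
{"name": "carry_out", "arguments": {
  "increments": "0.2 0 -0.001 0.004 0 0 0; 0.2 0 0 0.003 0 0 0; 0.2 0 0 0.002 0 0 0; 0.2 0 0 0 0 0 0; 0.2 0 0 0 0 0 0; 0.2 0 0 0.001 0 0 0; 0.2 0 0 0 0 0 0"
}}

```text
time_s: 25.38
tool_pos: [0.6204, 0.1848, 0.1532]
tool_rot: [179.8, 0.2, 177.1]
force: [-0.4, -0.7, -1.2]
grip_width: 0.0592
```

Request:
{"name": "carry_out", "arguments": {
  "increments": "0.2 0 0 0.0015 0 0 0; 0.2 0 0 0 0 0 0; 0.2 0 0 0.001 0 0 0; 0.2 0 0 0 0 0 0"
}}

```text
time_s: 25.88
tool_pos: [0.621, 0.1849, 0.1526]
tool_rot: [179.7, 0.2, 177.1]
force: [-1.0, -0.4, -0.5]
grip_width: 0.0592
```

Request:
{"name": "carry_out", "arguments": {
  "increments": "0.8 0 0 0 0 0 0; 1 0 0 0 0 0 0; 1 0 0 0 0 0 0; 1 0 0 0 0 0 0; 1 0 0 -0.03 0 0 0; 1 0 0 -0.04 0 0 0; 1 0 0 -0.05 0 0 0; 1 0 0 -0.05 0 0 0; 1 0.012 -0.045 -0.02 0 0 0; 1 0.012 -0.045 0 0 0 0; 1 0.012 -0.045 0 0 0 0; 1 0.012 -0.045 0 0 0 0; 1 0.012 -0.045 0 0 0 0; 1 0.012 -0.045 0 0 0 0; 1 0.012 -0.045 0 0 0 0; 1 0.012 -0.045 0 0 0 0; 1 0.012 -0.045 0 0 0 0; 1 0.012 -0.045 0 0 0 0; 1 0 0 0 0 0 0; 1 0 0 0 0 0 0"
}}

```text
time_s: 28.38
tool_pos: [0.4726, -0.2734, 0.3458]
tool_rot: [179.6, 0.6, 177.1]
force: [0.3, -0.3, 0.6]
grip_width: 0.0873
```

Run:
```python
from h import *
p=read_camera("wrist"); redblobs(p)
for n in("scene","side"):
    p=read_camera(n); print(n); redblobs(p,.09 if n=="scene" else .033); cv2.imwrite(f"pics/i_{n}.png",p["img"])
delta((.4765,-.312,.20),177)
print(get_obs()["qpos"])
```

```text
([0.3859, -0.2869], 1905, [269.0, 104.0])
([0.4765, -0.3126], 1626, [254.0, 178.0])
scene
([0.2198, -1.1376], 2186, [89.0, 57.0])
([-0.3384, 0.5635], 2540, [527.0, 135.0])
([0.6547, 0.1822], 654, [295.0, 282.0])
side
([0.4762, -0.312], 373, [300.0, 319.0])
([0.3866, -0.2859], 380, [266.0, 321.0])
pos [ 0.4729 -0.2729  0.3458] rot [179.6    0.62 177.16] t 28.52 F [-0.15  0.49  0.04] gw 0.0868
  -> shift [-0.0039 -0.0399  0.1456] |d| 0.151 turn [0.4  0.62 0.16] rows@50mm 4
[-27.27372546   5.34706376  59.05398928  95.26165923  -5.28860144
  81.66181173 119.57218706]
```

View pics/i_scene.png

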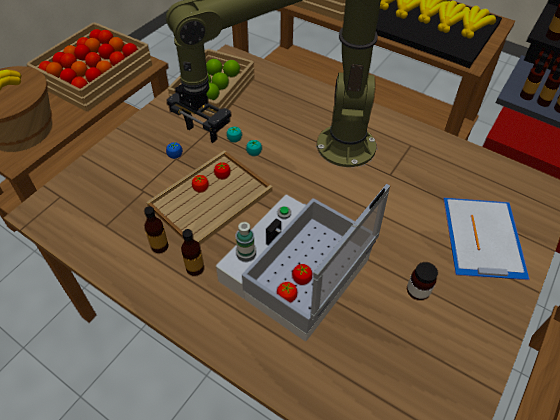

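Request:
{"name": "carry_out", "arguments": {
  "increments": "1 -0.004 -0.038 0 0.4 0.6 0; 1 0 0 0 0 0 0; 1 0 0 0.04 0 0 0; 1 0 0 0.04 0 0 0; 1 0 0 0.04 0 0 0; 1 0 0 0.02 0 0 0; 1 0 0 0 0 0 0; 1 0 0 0 0 0 0"
}}

```text
time_s: 29.52
tool_pos: [0.4831, -0.3006, 0.2033]
tool_rot: [179.7, 0.3, 178.2]
force: [0.5, 0.3, 0.2]
grip_width: 0.0871
```

Run:
```python
from h import *
delta((.4765,-.312,.094),177)
print(get_obs()["qpos"][2])
```

```text
pos [ 0.4831 -0.3006  0.2033] rot [179.74   0.3  178.24] t 29.52 F [0.52 0.31 0.21] gw 0.0871
  -> shift [ 0.0068 -0.0121  0.1093] |d| 0.1101 turn [0.26 0.3  1.24] rows@50mm 3
57.382449022459824
```

Request:
{"name": "carry_out", "arguments": {
  "increments": "1 0.007 -0.012 0 0.3 0.3 1.2; 1 0 0 0 0 0 0; 1 0 0 0.03 0 0 0; 1 0 0 0.03 0 0 0; 1 0 0 0.012 0 0 0; 1 0 0 0 0 0 0; 1 0 0 0 0 0 0"
}}

```text
time_s: 30.4
tool_pos: [0.4788, -0.3171, 0.1364]
tool_rot: [-179.7, 0.6, 176.8]
force: [0.1, 0.5, 0.2]
grip_width: 0.087
```

Run:
```python
from h import *
delta((.4765,-.312,.095),177)
```

```text
pos [ 0.4788 -0.3171  0.1364] rot [-179.73    0.64  176.84] t 30.4 F [0.14 0.55 0.21] gw 0.087
  -> shift [0.003  0.0052 0.0414] |d| 0.0418 turn [-0.27  0.64 -0.16] rows@50mm 1
```

Request:
{"name": "carry_out", "arguments": {
  "increments": "1 0.003 0.005 0 -0.3 0.6 -0.2; 1 0 0 0 0 0 0; 1 0 0 0.02 0 0 0; 1 0 0 0.018 0 0 0; 1 0 0 0 0 0 0; 1 0 0 0 0 0 0"
}}

```text
time_s: 31.15
tool_pos: [0.4765, -0.3115, 0.0966]
tool_rot: [179.9, 0.1, 177.1]
force: [-0.3, 0.1, 0.8]
grip_width: 0.0871
```

Run:
```python
from h import *
delta((.4765,-.312,.095),177)
```

```text
pos [ 0.4765 -0.3115  0.0966] rot [1.7995e+02 8.0000e-02 1.7708e+02] t 31.15 F [-0.3   0.09  0.75] gw 0.0871
  -> shift [ 0.     -0.0005  0.0016] |d| 0.0017 turn [0.05 0.08 0.08] rows@50mm 1
```

Request:
{"name": "carry_out", "arguments": {
  "increments": "1 0 0 0.002 0 0 0; 0.2 0 0 0 0 0 0; 0.2 0 0 0 0 0 0; 0.2 0 0 0 0 0 0; 0.2 0 0 0 0 0 0; 0.2 0 0 0 0 0 0; 0.2 0 0 0 0 0 0; 0.2 0 0 0 0 0 0",
  "force": 15
}}

```text
time_s: 32.15
tool_pos: [0.4771, -0.312, 0.0955]
tool_rot: [180.0, 0.2, 177.1]
force: [0.3, -0.6, -1.0]
grip_width: 0.0589
```

Request:
{"name": "carry_out", "arguments": {
  "increments": "0.2 0 0 -0.02 0 0 0; 0.2 0 0 -0.04 0 0 0; 0.2 0 0 -0.05 0 0 0; 0.2 0 0 -0.05 0 0 0; 0.2 0 0 -0.05 0 0 0; 0.2 0 0 -0.04 0 0 0; 0.2 -0.004 0.044 0 0 0 0; 0.2 -0.004 0.044 0 0 0 0; 0.2 -0.004 0.044 0 0 0 0; 0.2 -0.004 0.044 0 0 0 0; 0.2 -0.004 0.044 0 0 0 0; 0.2 -0.004 0.044 0 0 0 0; 0.2 -0.004 0.044 0 0 0 0; 0.2 -0.004 0.044 0 0 0 0; 0.2 -0.004 0.044 0 0 0 0; 0.2 -0.004 0.044 0 0 0 0; 0.2 -0.004 0.044 0 0 0 0; 0.2 0 0.01 0 0 0 0; 0.2 0 0 0 0 0 0; 0.2 0 0 0 0 0 0"
}}

```text
time_s: 34.65
tool_pos: [0.5489, 0.1772, 0.3761]
tool_rot: [179.6, 1.2, 175.4]
force: [-0.1, -0.2, -0.9]
grip_width: 0.0593
```

Run:
```python
from h import *
from fit import W
s=np.load("washer.npy")
delta((*W(s,(-37,-2,0))[:2],.2),177)
print(get_obs()["qpos"][2])
```

```text
pos [0.5489 0.1772 0.3761] rot [179.62   1.16 175.43] t 34.65 F [-0.12 -0.17 -0.91] gw 0.0593
  -> shift [0.0072 0.01   0.176 ] |d| 0.1764 turn [ 0.37  1.17 -1.57] rows@50mm 4
39.67887554646556
```

Request:
{"name": "carry_out", "arguments": {
  "increments": "0.2 0.004 0.01 0 0.4 1.2 -1.6; 0.2 0 0 0 0 0 0; 0.2 0 0 0.04 0 0 0; 0.2 0 0 0.04 0 0 0; 0.2 0 0 0.04 0 0 0; 0.2 0 0 0.04 0 0 0; 0.2 0 0 0 0 0 0; 0.2 0 0 0 0 0 0"
}}

```text
time_s: 35.65
tool_pos: [0.5477, 0.183, 0.2158]
tool_rot: [179.9, 0.2, 176.7]
force: [0.1, -0.4, -1.1]
grip_width: 0.0591
```

Run:
```python
from h import *
from fit import W
s=np.load("washer.npy")
delta((*W(s,(-37,-2,0))[:2],.1535),177)
```

```text
pos [0.5477 0.183  0.2158] rot [179.93   0.18 176.72] t 35.65 F [ 0.14 -0.41 -1.1 ] gw 0.0591
  -> shift [0.0022 0.0055 0.0623] |d| 0.0626 turn [ 0.07  0.18 -0.28] rows@50mm 2
```

Request:
{"name": "carry_out", "arguments": {
  "increments": "0.2 0.002 0.006 0 0 0.2 -0.3; 0.2 0 0 0.02 0 0 0; 0.2 0 0 0.02 0 0 0; 0.2 0 0 0.012 0 0 0; 0.2 0 0 0 0 0 0; 0.2 0 0 0 0 0 0"
}}

```text
time_s: 36.4
tool_pos: [0.5484, 0.1912, 0.1652]
tool_rot: [179.7, 0.3, 177.1]
force: [-0.1, -0.5, -1.1]
grip_width: 0.0593
```

Run:
```python
from h import *
from fit import W
s=np.load("washer.npy")
delta((*W(s,(-37,-2,0))[:2],.1525),177)
```

```text
pos [0.5484 0.1912 0.1652] rot [179.68   0.33 177.11] t 36.4 F [-0.11 -0.48 -1.1 ] gw 0.0593
  -> shift [ 0.0023 -0.0027  0.0127] |d| 0.0131 turn [0.32 0.33 0.11] rows@50mm 1
```

Request:
{"name": "carry_out", "arguments": {
  "increments": "0.2 0.002 -0.002 0.004 0.3 0.3 0; 0.2 0 0 0.004 0 0 0; 0.2 0 0 0.002 0 0 0; 0.2 0 0 0 0 0 0; 0.2 0 0 0.001 0 0 0; 0.2 0 0 0 0 0 0; 0.2 0 0 0.001 0 0 0; 0.2 0 0 0 0 0 0"
}}

```text
time_s: 37.4
tool_pos: [0.547, 0.1895, 0.1538]
tool_rot: [179.9, 0.1, 177.1]
force: [-1.0, -0.1, -1.8]
grip_width: 0.0591
```

Request:
{"name": "carry_out", "arguments": {
  "increments": "0.2 0 0 0.0015 0 0 0; 0.2 0 0 0 0 0 0; 0.2 0 0 0.0015 0 0 0; 0.2 0 0 0 0 0 0"
}}

```text
time_s: 37.9
tool_pos: [0.5476, 0.1894, 0.1527]
tool_rot: [179.9, 0.2, 177.1]
force: [-0.4, -0.3, -2.3]
grip_width: 0.0591
```

Request:
{"name": "carry_out", "arguments": {
  "increments": "0.2 0 0 0.0015 0 0 0; 0.2 0 0 0 0 0 0; 0.2 0 0 0 0 0 0"
}}

```text
time_s: 38.28
tool_pos: [0.5481, 0.1895, 0.1525]
tool_rot: [179.8, 0.2, 177.1]
force: [-0.0, -0.3, 1.0]
grip_width: 0.059
```

Request:
{"name": "carry_out", "arguments": {
  "increments": "0.8 0 0 0 0 0 0; 1 0 0 0 0 0 0; 1 0 0 0 0 0 0; 1 0 0 0 0 0 0; 1 0 0 -0.03 0 0 0; 1 0 0 -0.04 0 0 0; 1 0 0 -0.05 0 0 0; 1 0 0 -0.05 0 0 0; 1 0.013 -0.046 -0.02 0 0 0; 1 0.013 -0.046 0 0 0 0; 1 0.013 -0.046 0 0 0 0; 1 0.013 -0.046 0 0 0 0; 1 0.013 -0.046 0 0 0 0; 1 0.013 -0.046 0 0 0 0; 1 0.013 -0.046 0 0 0 0; 1 0.013 -0.046 0 0 0 0; 1 0.013 -0.046 0 0 0 0; 1 0.013 -0.046 0 0 0 0; 1 0 0 0 0 0 0; 1 0 0 0 0 0 0"
}}

```text
time_s: 40.78
tool_pos: [0.3889, -0.2793, 0.346]
tool_rot: [179.5, 0.6, 177.0]
force: [0.6, -0.2, 0.2]
grip_width: 0.0869
```

Run:
```python
from h import *
p=read_camera("wrist"); redblobs(p)
for n in("scene","side"):
    p=read_camera(n); print(n); redblobs(p,.09 if n=="scene" else .033); cv2.imwrite(f"pics/j_{n}.png",p["img"])
delta((.386,-.287,.20),177)
print(get_obs()["qpos"])
```

```text
([0.3865, -0.2867], 1631, [278.0, 172.0])
scene
([0.2218, -1.1382], 2125, [89.0, 58.0])
([-0.3385, 0.5636], 2537, [527.0, 135.0])
([0.6234, 0.1831], 950, [301.0, 274.0])
side
([0.3867, -0.286], 379, [266.0, 321.0])
pos [ 0.3892 -0.2789  0.346 ] rot [179.57   0.62 177.07] t 40.92 F [0.2  0.49 0.15] gw 0.087
  -> shift [ 0.0043 -0.0093  0.1459] |d| 0.1463 turn [0.43 0.62 0.08] rows@50mm 3
[-37.40415346 -14.70522507  61.07188028 103.50325149  12.30307447
  83.43900328 108.59711388]
```

View pics/j_scene.png

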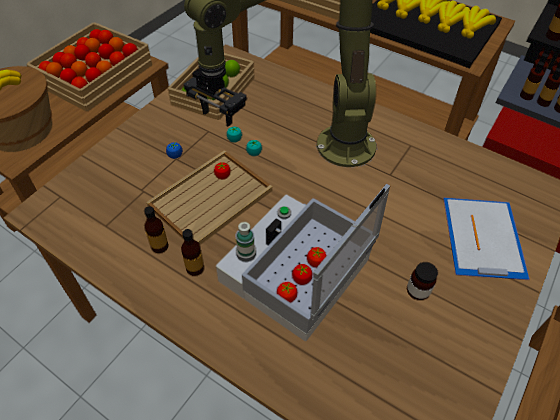

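Request:
{"name": "carry_out", "arguments": {
  "increments": "1 0.004 -0.009 0.02 0.4 0.6 0; 1 0 0 0 0 0 0; 1 0 0 0.03 0 0 0; 1 0 0 0.03 0 0 0; 1 0 0 0 0 0 0; 1 0 0 0 0 0 0"
}}

```text
time_s: 41.68
tool_pos: [0.3863, -0.2855, 0.2635]
tool_rot: [-179.9, -0.0, 177.4]
force: [0.5, -0.0, 0.7]
grip_width: 0.0869
```

Run:
```python
from h import *
delta((.3865,-.2865,.095),177)
print(get_obs()["qpos"])
```

```text
pos [ 0.3863 -0.2855  0.2635] rot [-1.7994e+02 -5.0000e-02  1.7738e+02] t 41.67 F [ 0.46 -0.04  0.71] gw 0.0869
  -> shift [-0.0004 -0.0008  0.1685] |d| 0.1685 turn [-0.06 -0.05  0.38] rows@50mm 4
[-38.65945185  -9.40863529  67.58760808 110.45229929   9.14808118
  73.38279956 113.3944434 ]
```

Request:
{"name": "carry_out", "arguments": {
  "increments": "1 0 0 -0.03 0 0 0; 1 0 0 -0.03 0 0 0; 1 -0.007 0.044 0 0 0 0; 1 -0.007 0.044 0 0 0 0; 1 -0.007 0.044 0 0 0 0; 1 -0.007 0.044 0 0 0 0; 1 -0.007 0.044 0 0 0 0; 1 -0.007 0.044 0 0 0 0; 1 -0.007 0.044 0 0 0 0; 1 -0.007 0.044 0 0 0 0; 1 -0.007 0.044 0 0 0 0; 1 0 0 0 0 0 0"
}}

```text
time_s: 43.18
tool_pos: [0.4761, 0.12, 0.3454]
tool_rot: [179.9, 1.7, 177.4]
force: [-0.9, -0.7, 0.5]
grip_width: 0.0871
```

Run:
```python
from h import *
delta((.8,.1,.36),177)
print(get_obs()["qpos"])
```

```text
pos [0.4761 0.12   0.3454] rot [179.87   1.72 177.37] t 43.17 F [-0.94 -0.71  0.55] gw 0.0871
  -> shift [-0.3247 -0.0051 -0.0049] |d| 0.3248 turn [0.13 1.72 0.37] rows@50mm 7
[-45.60286384  -4.72976804  26.60570999 102.19749135   2.67027764
  80.39413813  67.92072767]
```

Request:
{"name": "carry_out", "arguments": {
  "increments": "1 -0.041 0 -0.005 0 1.7 0; 1 -0.041 0 0 0 0 0; 1 -0.041 0 0 0 0 0; 1 -0.041 0 0 0 0 0; 1 -0.041 0 0 0 0 0; 1 -0.041 0 0 0 0 0; 1 -0.041 0 0 0 0 0; 1 -0.03 0 0 0 0 0; 1 0 0 0 0 0 0; 1 0.003 -0.045 0 0 0 0; 1 0.005 -0.045 0 0 0 0; 1 0.005 -0.045 0 0 0 0; 1 0.005 -0.045 0 0 0 0; 1 0.01 -0.045 0 0 0 0; 1 0.01 -0.045 0 0 0 0; 1 0.01 -0.045 0 0 0 0; 1 0.01 -0.045 0 0 0 0; 1 0.01 -0.045 0 0 0 0; 1 0 0 0 0 0 0"
}}

```text
time_s: 45.55
tool_pos: [0.7077, -0.3091, 0.3755]
tool_rot: [179.9, 1.1, 177.9]
force: [-0.3, -0.3, 0.4]
grip_width: 0.0871
```

Run:
```python
from h import *
delta((.386,-.2865,.3),177)
print(get_obs()["qpos"])
```

```text
pos [ 0.7077 -0.3091  0.3755] rot [179.86   1.09 177.87] t 45.55 F [-0.31 -0.27  0.4 ] gw 0.0871
  -> shift [0.3237 0.0104 0.0694] |d| 0.3312 turn [0.15 1.09 0.87] rows@50mm 7
[  3.2842145   35.93877847  35.80685661  54.48247537 -20.81776402
  93.87576727 119.65165862]
```

Request:
{"name": "carry_out", "arguments": {
  "increments": "1 0.04 0.001 0.008 0 1.1 0.9; 1 0.04 0.001 0.008 0 0 0; 1 0.04 0.001 0.008 0 0 0; 1 0.04 0.001 0.008 0 0 0; 1 0.04 0.001 0.008 0 0 0; 1 0.04 0.001 0.008 0 0 0; 1 0.04 0.001 0.008 0 0 0; 1 0.03 0.001 0.008 0 0 0; 1 0 0 0 0 0 0; 1 0 0 0 0 0 0"
}}

```text
time_s: 46.8
tool_pos: [0.3873, -0.2764, 0.3151]
tool_rot: [179.3, 1.0, 177.9]
force: [-0.1, -0.7, 0.0]
grip_width: 0.0872
```

Run:
```python
from h import *
delta((.3865,-.2865,.15),177)
print(get_obs()["qpos"])
```

```text
pos [ 0.3873 -0.2764  0.3151] rot [179.31   0.97 177.9 ] t 46.8 F [-0.08 -0.74  0.01] gw 0.0872
  -> shift [ 0.0033 -0.0121  0.1649] |d| 0.1654 turn [0.69 0.96 0.91] rows@50mm 4
[ -9.30354731  -6.72520826  39.60485196 106.38149643   3.28863233
  78.29335998 117.38197196]
```

q3 is back to 40°. Descend.

Request:
{"name": "carry_out", "arguments": {
  "increments": "1 0.003 -0.011 0 0.7 1 0.9; 1 0 0 0.03 0 0 0; 1 0 0 0.04 0 0 0; 1 0 0 0.04 0 0 0; 1 0 0 0.03 0 0 0; 1 0 0 0 0 0 0; 1 0 0 0 0 0 0"
}}

```text
time_s: 47.68
tool_pos: [0.3892, -0.2928, 0.1741]
tool_rot: [-179.3, -0.1, 177.0]
force: [0.4, -0.5, 1.1]
grip_width: 0.0865
```

Run:
```python
from h import *
delta((.3865,-.2865,.0945),177)
print(get_obs()["qpos"])
```

```text
pos [ 0.3892 -0.2928  0.1741] rot [-1.7929e+02 -1.3000e-01  1.7704e+02] t 47.67 F [ 0.36 -0.53  1.14] gw 0.0865
  -> shift [0.0028 0.0071 0.0795] |d| 0.0799 turn [-0.71 -0.13  0.04] rows@50mm 2
[ -7.53917497   3.90107464  42.72619262 115.51279463  -2.25267322
  61.37251073 123.22885517]
```

Request:
{"name": "carry_out", "arguments": {
  "increments": "1 0.003 0.007 0 -0.7 0 0; 1 0 0 0 0 0 0; 1 0 0 0.03 0 0 0; 1 0 0 0.02 0 0 0; 1 0 0 0 0 0 0; 1 0 0 0 0 0 0"
}}

```text
time_s: 48.42
tool_pos: [0.3906, -0.2869, 0.1292]
tool_rot: [-179.9, 0.5, 177.1]
force: [0.0, -0.1, 0.3]
grip_width: 0.0869
```

Run:
```python
from h import *
delta((.3865,-.2865,.0945),177)
```

```text
pos [ 0.3906 -0.2869  0.1292] rot [-179.9     0.54  177.12] t 48.42 F [ 0.02 -0.13  0.26] gw 0.0869
  -> shift [0.0045 0.0002 0.0347] |d| 0.035 turn [-0.1   0.54  0.11] rows@50mm 1
```

Request:
{"name": "carry_out", "arguments": {
  "increments": "1 0.005 0 0.012 0 0.5 0; 1 0 0 0.02 0 0 0; 1 0 0 0.002 0 0 0; 1 0 0 0 0 0 0; 1 0 0 0 0 0 0"
}}

```text
time_s: 49.05
tool_pos: [0.3867, -0.2875, 0.0964]
tool_rot: [-179.9, 0.3, 177.1]
force: [1.0, 0.4, -0.5]
grip_width: 0.0867
```

Run:
```python
from h import *
delta((.3865,-.2865,.0945),177)
```

```text
pos [ 0.3867 -0.2875  0.0964] rot [-179.85    0.25  177.13] t 49.05 F [ 1.    0.36 -0.5 ] gw 0.0867
  -> shift [0.0002 0.001  0.0019] |d| 0.0021 turn [-0.14  0.25  0.13] rows@50mm 1
```

Request:
{"name": "carry_out", "arguments": {
  "increments": "1 0 0.001 0.002 0 0 0; 0.2 0 0 0 0 0 0; 0.2 0 0 0 0 0 0; 0.2 0 0 0 0 0 0; 0.2 0 0 0 0 0 0; 0.2 0 0 0 0 0 0; 0.2 0 0 0 0 0 0; 0.2 0 0 0 0 0 0",
  "force": 15
}}

```text
time_s: 50.05
tool_pos: [0.3874, -0.2866, 0.0953]
tool_rot: [-179.8, 0.4, 177.1]
force: [1.0, 0.8, 0.6]
grip_width: 0.0589
```

Request:
{"name": "carry_out", "arguments": {
  "increments": "0.2 0 0 -0.02 0 0 0; 0.2 0 0 -0.04 0 0 0; 0.2 0 0 -0.05 0 0 0; 0.2 0 0 -0.05 0 0 0; 0.2 0 0 -0.04 0 0 0; 0.2 0 0 0 0 0 0; 0.2 -0.006 0.044 0 0 0 0; 0.2 -0.006 0.044 0 0 0 0; 0.2 -0.006 0.044 0 0 0 0; 0.2 -0.006 0.044 0 0 0 0; 0.2 -0.006 0.044 0 0 0 0; 0.2 -0.006 0.044 0 0 0 0; 0.2 -0.006 0.044 0 0 0 0; 0.2 -0.006 0.044 0 0 0 0; 0.2 -0.006 0.044 0 0 0 0; 0.2 -0.006 0.044 0 0 0 0; 0.2 0 0.03 0 0 0 0; 0.2 0 0 0 0 0 0; 0.2 0 0 0 0 0 0"
}}

```text
time_s: 52.42
tool_pos: [0.4627, 0.1921, 0.2734]
tool_rot: [-179.4, -1.8, 176.7]
force: [0.3, -0.5, -0.8]
grip_width: 0.0588
```

Run:
```python
from h import *
from fit import W
s=np.load("washer.npy")
delta((*W(s,(-110,-2,0))[:2],.2),177)
print(get_obs()["qpos"])
```

```text
pos [0.4627 0.1921 0.2734] rot [-179.39   -1.82  176.7 ] t 52.42 F [ 0.27 -0.52 -0.81] gw 0.0588
  -> shift [-0.0128  0.0019  0.073 ] |d| 0.0741 turn [-0.61 -1.82 -0.29] rows@50mm 2
[-33.31483484   1.96500095   8.12640775 104.45615126  -0.62454535
  75.490005    61.68689562]
```

Request:
{"name": "carry_out", "arguments": {
  "increments": "0.2 -0.011 0.001 0 -0.6 -1.8 -0.3; 0.2 0 0 0 0 0 0; 0.2 0 0 0.03 0 0 0; 0.2 0 0 0.03 0 0 0; 0.2 0 0 0 0 0 0; 0.2 0 0 0 0 0 0"
}}

```text
time_s: 53.18
tool_pos: [0.4764, 0.1875, 0.2135]
tool_rot: [179.9, 0.3, 176.6]
force: [1.0, 0.6, -1.0]
grip_width: 0.0586
```

Run:
```python
from h import *
from fit import W
s=np.load("washer.npy")
delta((*W(s,(-110,-2,0))[:2],.1535),177)
```

```text
pos [0.4764 0.1875 0.2135] rot [179.9    0.3  176.55] t 53.17 F [ 0.97  0.56 -1.01] gw 0.0586
  -> shift [0.0038 0.0047 0.06  ] |d| 0.0603 turn [ 0.1   0.3  -0.45] rows@50mm 2
```

Request:
{"name": "carry_out", "arguments": {
  "increments": "0.2 0.004 0.005 0 0 0.3 -0.4; 0.2 0 0 0.02 0 0 0; 0.2 0 0 0.02 0 0 0; 0.2 0 0 0.01 0 0 0; 0.2 0 0 0 0 0 0; 0.2 0 0 0 0 0 0"
}}

```text
time_s: 53.92
tool_pos: [0.4756, 0.1965, 0.1693]
tool_rot: [179.5, 0.5, 177.1]
force: [-0.1, 0.5, -1.7]
grip_width: 0.0591
```

Run:
```python
from h import *
from fit import W
s=np.load("washer.npy")
delta((*W(s,(-110,-2,0))[:2],.1525),177)
```

```text
pos [0.4756 0.1965 0.1693] rot [179.5    0.51 177.08] t 53.92 F [-0.07  0.51 -1.66] gw 0.0591
  -> shift [ 0.0023 -0.0042  0.0168] |d| 0.0175 turn [0.5  0.51 0.08] rows@50mm 1
```

Request:
{"name": "carry_out", "arguments": {
  "increments": "0.2 0.002 -0.004 0.004 0.5 0.5 0; 0.2 0 0 0.005 0 0 0; 0.2 0 0 0.004 0 0 0; 0.2 0 0 0 0 0 0; 0.2 0 0 0.002 0 0 0; 0.2 0 0 0 0 0 0"
}}

```text
time_s: 54.68
tool_pos: [0.4739, 0.1926, 0.1545]
tool_rot: [180.0, 0.1, 177.1]
force: [0.1, -0.5, -1.6]
grip_width: 0.0588
```

Request:
{"name": "carry_out", "arguments": {
  "increments": "0.2 0 0 0.0015 0 0 0; 0.2 0 0 0 0 0 0; 0.2 0 0 0.0015 0 0 0; 0.2 0 0 0 0 0 0; 0.2 0 0 0.001 0 0 0; 0.2 0 0 0 0 0 0"
}}

```text
time_s: 55.42
tool_pos: [0.4746, 0.1929, 0.1523]
tool_rot: [179.9, 0.2, 177.1]
force: [0.3, -0.6, -1.6]
grip_width: 0.0589
```

Request:
{"name": "carry_out", "arguments": {
  "increments": "0.2 0 0 0.0015 0 0 0; 0.2 0 0 0 0 0 0; 0.2 0 0 0 0 0 0"
}}

```text
time_s: 55.8
tool_pos: [0.4749, 0.193, 0.1523]
tool_rot: [179.9, 0.2, 177.1]
force: [-0.5, 0.3, 0.1]
grip_width: 0.0587
```

Request:
{"name": "carry_out", "arguments": {
  "increments": "0.8 0 0 0 0 0 0; 1 0 0 0 0 0 0; 1 0 0 0 0 0 0; 1 0 0 0 0 0 0; 1 0 0 -0.03 0 0 0; 1 0 0 -0.04 0 0 0; 1 0 0 -0.05 0 0 0; 1 0 0 -0.05 0 0 0; 0 0 0 -0.03 0 0 0; 0 0 0 0 0 0 0; 0 -0.031 -0.026 0 0 0 0; 0 -0.031 -0.026 0 0 0 0; 0 -0.031 -0.026 0 0 0 0; 0 -0.031 -0.026 0 0 0 0; 0 -0.031 -0.026 0 0 0 0; 0 -0.031 -0.026 0 0 0 0; 0 0 0 0 0 0 0; 0 0 0 0 0 0 0"
}}

```text
time_s: 58.05
tool_pos: [0.6535, 0.0244, 0.3428]
tool_rot: [-179.8, -0.8, 177.3]
force: [0.1, -0.2, 0.7]
grip_width: 0.0019
```

Run:
```python
from h import *
from fit import W
s=np.load("washer.npy")
for n in("scene","side"):
    p=read_camera(n); print(n); redblobs(p,.09); cv2.imwrite(f"pics/k_{n}.png",p["img"])
delta((*W(s,(85,-165,0))[:2],.32),177)
print(get_obs()["qpos"])
```

```text
scene
([0.2238, -1.1379], 2134, [88.0, 58.0])
([-0.3381, 0.5635], 2550, [527.0, 135.0])
([0.5911, 0.1844], 1231, [307.0, 266.0])
side
([0.5787, 0.2088], 410, [270.0, 203.0])
pos [0.6533 0.0245 0.3434] rot [-179.82   -0.79  177.35] t 58.15 F [-0.19  0.28  0.07] gw 0.0005
  -> shift [-0.0065 -0.0047  0.0233] |d| 0.0246 turn [-0.18 -0.79  0.35] rows@50mm 1
[-18.81482711  18.67082921  18.85015545  78.05269632  -5.82947644
  85.04427244  87.04823953]
```

View pics/k_scene.png

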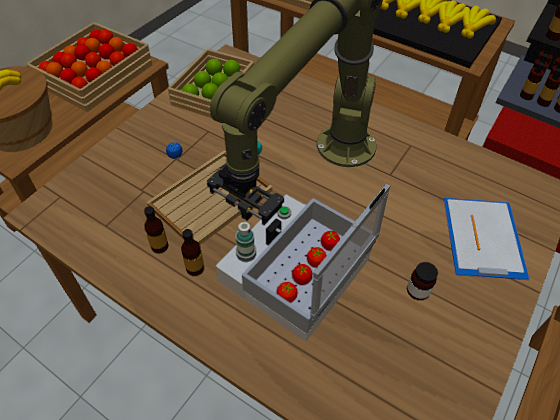

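View pics/k_side.png

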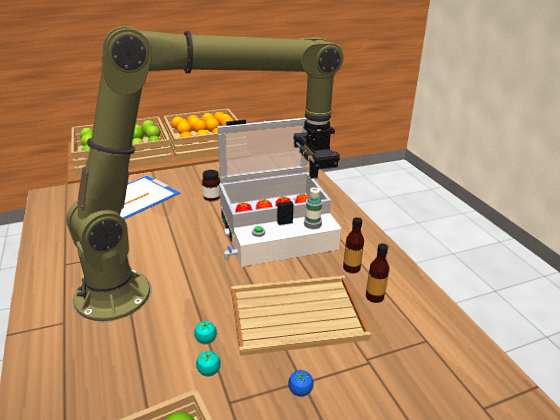

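Request:
{"name": "carry_out", "arguments": {
  "increments": "0 -0.006 -0.005 0 -0.2 -0.8 0.3; 0 0 0 0 0 0 0; 0 0 0 0 0 0 0"
}}

```text
time_s: 58.52
tool_pos: [0.6585, 0.0211, 0.3441]
tool_rot: [179.9, 0.1, 177.2]
force: [0.3, 0.8, 0.1]
grip_width: 0.0001
```

Run:
```python
from h import *
from fit import W,P
s=np.load("washer.npy")
print(onz(P["scene"],(244.5,225.5),.232),onz(P["side"],(315,190),.232),W(s,(85,-165,232)))
print(onz(P["scene"],(284.5,210),.122),onz(P["side"],(258.7,228.2),.122),W(s,(-100,-165,122)))
p=read_camera("wrist"); cv2.imwrite("pics/l.png",p["img"]); print(proj(p,W(s,(85,-165,232))))
p=read_camera("scene"); cv2.imwrite("pics/l2.png",cv2.resize(p["img"][140:300,180:340],None,fx=3.5,fy=3.5))
delta((*W(s,(85,-165,0))[:2],.31),177)
```

```text
[0.65705234 0.01731311 0.232     ] [0.65496021 0.01001394 0.232     ] [0.65923605 0.01943556 0.232     ]
[0.47649365 0.0301995  0.122     ] [0.47166682 0.0209474  0.122     ] [0.47449812 0.02927922 0.122     ]
[[282.89639076 228.18274568]]
pos [0.6586 0.0209 0.3441] rot [1.7989e+02 1.2000e-01 1.7720e+02] t 58.62 F [-0.16  0.39  0.23] gw 0.0006
  -> shift [-0.0006 -0.0015  0.0341] |d| 0.0342 turn [0.11 0.12 0.2 ] rows@50mm 1
```

View pics/l.png

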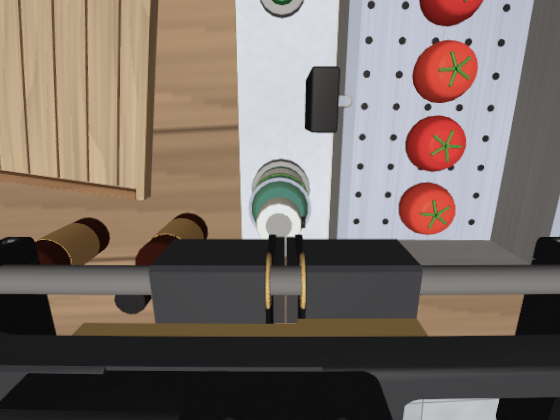

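View pics/l2.png

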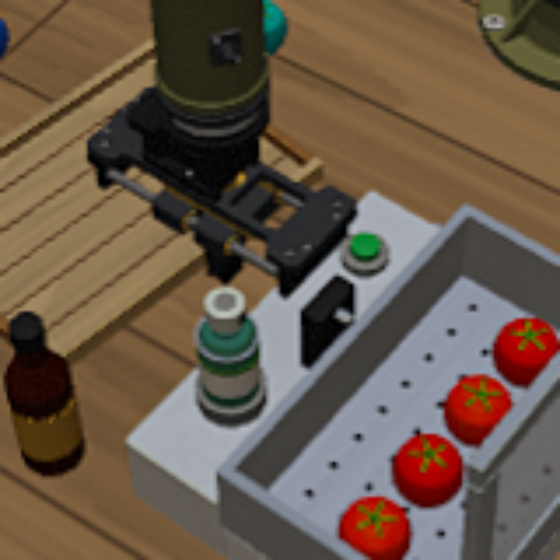

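Request:
{"name": "carry_out", "arguments": {
  "increments": "0 0.003 -0.003 0 0 0 0; 0 0 0 0.015 0 0 0; 0 0 0 0.015 0 0 0; 0 0 0 0 0 0 0; 0 0 0 0 0 0 0"
}}

```text
time_s: 59.25
tool_pos: [0.6548, 0.018, 0.3109]
tool_rot: [179.9, 0.0, 177.2]
force: [-0.0, -0.2, 0.3]
grip_width: 0.0003
```

Run:
```python
from h import *
delta((.656,.0175,.302),177)
```

```text
pos [0.6548 0.018  0.3109] rot [1.7990e+02 1.0000e-02 1.7721e+02] t 59.25 F [-0.   -0.2   0.32] gw 0.0003
  -> shift [-0.0013 -0.0004  0.0089] |d| 0.009 turn [0.1  0.01 0.21] rows@50mm 1
```

Request:
{"name": "carry_out", "arguments": {
  "increments": "0 -0.001 0 0.007 0 0 0; 0 0 0 0.004 0 0 0; 0 0 0 0.003 0 0 0; 0 0 0 0.003 0 0 0; 0 0 0 0 0 0 0"
}}

```text
time_s: 59.88
tool_pos: [0.6561, 0.0179, 0.2971]
tool_rot: [179.8, 0.2, 177.2]
force: [-1.9, -0.3, 4.7]
grip_width: 0.0002
```

Request:
{"name": "carry_out", "arguments": {
  "increments": "0 0 0 0.003 0 0 0; 0 0 0 0.003 0 0 0; 0 0 0 0.003 0 0 0"
}}

```text
time_s: 60.25
tool_pos: [0.6559, 0.0178, 0.2961]
tool_rot: [179.7, 0.4, 177.2]
force: [-6.0, -0.3, 13.2]
grip_width: 0.0004
```

Request:
{"name": "carry_out", "arguments": {
  "increments": "0 0 0 -0.02 0 0 0; 0 0 0 -0.04 0 0 0; 0 0 0 -0.05 0 0 0; 0 0 0 -0.05 0 0 0; 0 0 0 -0.03 0 0 0; 0 0 0 0 0 0 0"
}}

```text
time_s: 61.0
tool_pos: [0.655, 0.0169, 0.4896]
tool_rot: [179.7, 0.6, 177.2]
force: [-0.1, -0.8, -0.8]
grip_width: 0.0003
```

Run:
```python
from h import *
from fit import W
s=np.load("washer.npy")
delta((*W(s,(-20,180,0))[:2],.47),177)
print(W(s,(-20,180,0)))
p=read_camera("side"); cv2.imwrite("pics/m.png",cv2.resize(p["img"][100:270,200:360],None,fx=3.5,fy=3.5))
print(get_obs()["qpos"])
```

```text
pos [0.655  0.0169 0.4896] rot [179.73   0.57 177.21] t 61.0 F [-0.07 -0.8  -0.84] gw 0.0003
  -> shift [0.0995 0.3481 0.0202] |d| 0.3626 turn [0.27 0.57 0.21] rows@50mm 8
[0.57274188 0.36953378 0.        ]
[-17.36046833  18.76062548  19.89206022  61.7473658   -6.63831465
 100.04552866  87.55610517]
```

View pics/m.png

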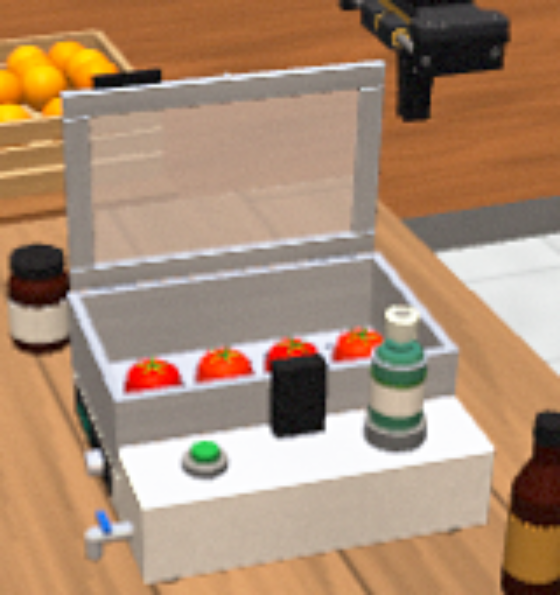

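Run:
```python
from h import *
from fit import P
print(onz(P["scene"],(425,270),.11))
```

```text
[0.42847499 0.47290701 0.11      ]
```

Request:
{"name": "carry_out", "arguments": {
  "increments": "0 0.012 0.043 0 0 0 0; 0 0.012 0.043 0 0 0 0; 0 0.012 0.043 0 0 0 0; 0 0.012 0.043 0 0 0 0; 0 0.012 0.043 0 0 0 0; 0 0.012 0.043 0 0 0 0; 0 0.012 0.043 0 0 0 0; 0 0.012 0.043 0 0 0 0; 0 0 0 0 0 0 0; 0 0 0 0 0 0 0"
}}

```text
time_s: 62.3
tool_pos: [0.5727, 0.3751, 0.4622]
tool_rot: [-179.4, -1.2, 177.0]
force: [0.6, -0.1, -0.4]
grip_width: 0.0006
```

Run:
```python
from h import *
from fit import W
s=np.load("washer.npy")
delta((*W(s,(-20,165,0))[:2],.405),177)
o=get_obs(); print("washer",(R.from_euler("z",-s[2]).apply(o["tool_pos"]-[s[0],s[1],0])*1000).round(1), o["qpos"])
```

```text
pos [0.5727 0.3751 0.4622] rot [-179.36   -1.16  177.02] t 62.3 F [ 0.56 -0.09 -0.44] gw 0.0006
  -> shift [-0.0015 -0.0199  0.0574] |d| 0.0608 turn [-0.64 -1.16  0.03] rows@50mm 2
washer [-20.3 185.6 462.2] [-41.99679646  23.27377779  10.59323944  57.96047561  -4.38324339
 100.41477064  54.08255636]
```

Request:
{"name": "carry_out", "arguments": {
  "increments": "0 0 -0.01 0.02 -0.6 -1.1 0; 0 0 0 0.02 0 0 0; 0 0 0 0.018 0 0 0; 0 0 0 0 0 0 0; 0 0 0 0 0 0 0"
}}

```text
time_s: 62.92
tool_pos: [0.5742, 0.3571, 0.4006]
tool_rot: [-179.8, -0.1, 176.5]
force: [0.4, 1.1, 0.1]
grip_width: 0.0003
```

```bash
cat >> h.py <<'E'
def wz():
    s=np.load("washer.npy"); o=get_obs(); print("TCP washer mm",(R.from_euler("z",-s[2]).apply(o["tool_pos"]-[s[0],s[1],0])*1000).round(1),"rot",o["tool_rot"].round(2),"F",o["force"].round(1),"t",round(o["time_s"],2),"q",o["qpos"].round(0))
E
python3 - <<'E'
from h import *
wz()
for n in("scene","side"):
    p=read_camera(n); cv2.imwrite(f"pics/n_{n}.png",cv2.resize(p["img"][100:340,200:440],None,fx=2.4,fy=2.4))
E
```

```text
TCP washer mm [-17.8 167.7 400.6] rot [-1.7976e+02 -7.0000e-02  1.7646e+02] F [0.4 1.1 0.1] t 62.92 q [-42.  21.  11.  69.  -4.  91.  55.]
```

View pics/n_scene.png

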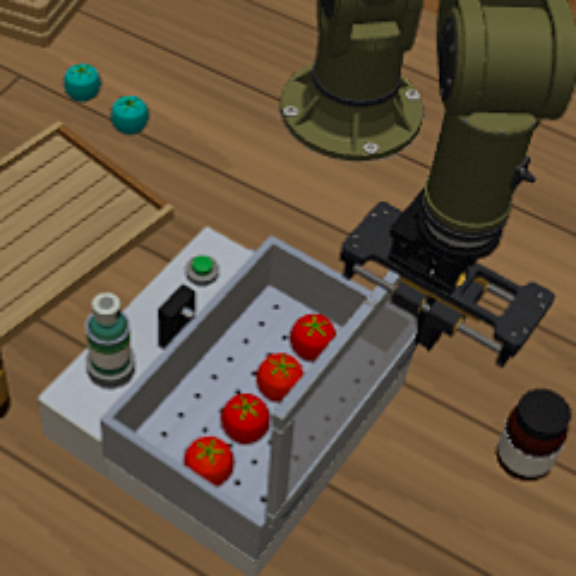

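Request:
{"name": "carry_out", "arguments": {
  "increments": "0 0 -0.015 0 0 0 0; 0 0 -0.012 0 0 0 0; 0 0 -0.015 0 0 0 0; 0 0 -0.015 0.001 0 0 0; 0 0 -0.015 0.001 0 0 0; 0 0 -0.015 0.002 0 0 0; 0 0 -0.015 0.004 0 0 0; 0 0 -0.015 0.005 0 0 0"
}}

```text
time_s: 64.03
tool_pos: [0.5667, 0.2367, 0.3892]
tool_rot: [179.8, 0.2, 176.7]
force: [1.2, 3.4, 0.1]
grip_width: 0.0004
```

Run:
```python
from h import *
wz()
for n in("scene","side"):
    p=read_camera(n); cv2.imwrite(f"pics/o_{n}.png",cv2.resize(p["img"][100:340,200:440],None,fx=2.4,fy=2.4))
```

```text
TCP washer mm [-19.   47.  389.2] rot [1.7976e+02 1.7000e-01 1.7672e+02] F [1.2 3.4 0.1] t 64.03 q [-36.  12.  13.  80.  -3.  88.  64.]
```

View pics/o_scene.png

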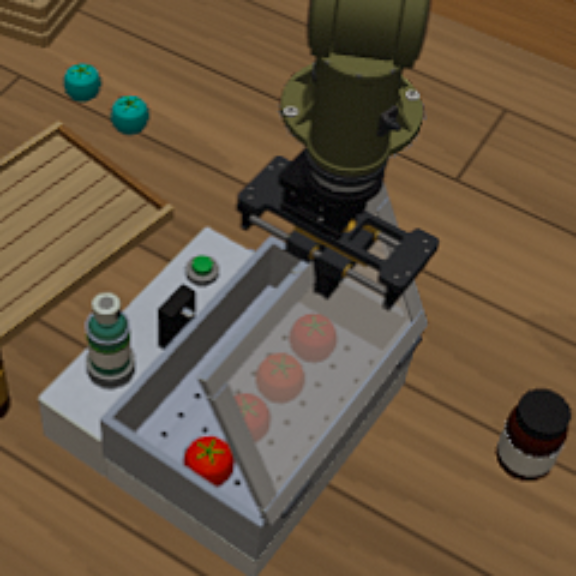

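View pics/o_side.png

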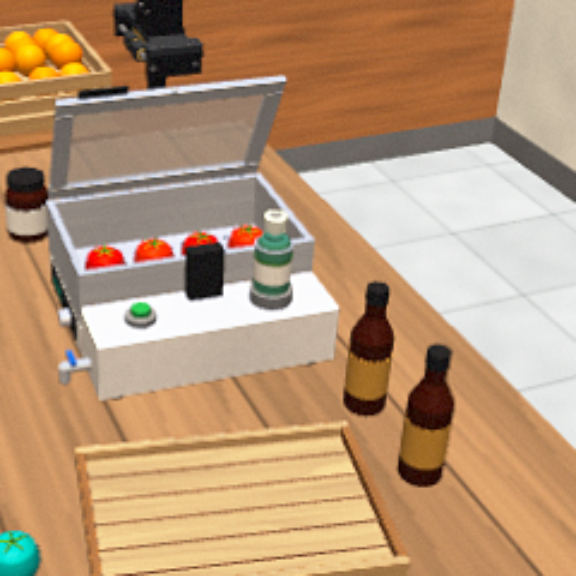

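Request:
{"name": "carry_out", "arguments": {
  "increments": "0 0 -0.015 0.009 0 0 0; 0 0 -0.015 0.010 0 0 0; 0 0 -0.014 0.011 0 0 0; 0 0 -0.011 0.012 0 0 0; 0 0 -0.011 0.012 0 0 0; 0 0 -0.010 0.013 0 0 0"
}}

```text
time_s: 64.88
tool_pos: [0.5621, 0.1525, 0.3185]
tool_rot: [180.0, 0.2, 176.5]
force: [0.9, 2.6, 0.3]
grip_width: 0.0001
```

Run:
```python
from h import *
wz()
```

```text
TCP washer mm [-19.1 -37.3 318.5] rot [1.7997e+02 1.7000e-01 1.7648e+02] F [0.9 2.6 0.3] t 64.88 q [-32.   9.  16.  92.  -3.  79.  71.]
```

Request:
{"name": "carry_out", "arguments": {
  "increments": "0 0 -0.007 0.013 0 0 0; 0 0 -0.006 0.013 0 0 0; 0 0 -0.006 0.013 0 0 0; 0 0 -0.004 0.012 0 0 0; 0 0 -0.003 0.010 0 0 0; 0 0 0 0 0 0 0"
}}

```text
time_s: 65.62
tool_pos: [0.5597, 0.1236, 0.2508]
tool_rot: [-179.9, -0.0, 176.5]
force: [-1.5, -1.1, -0.6]
grip_width: 0.0001
```

Run:
```python
from h import *
wz()
for n in("scene","side"):
    p=read_camera(n); cv2.imwrite(f"pics/q_{n}.png",cv2.resize(p["img"][100:340,200:440],None,fx=2.4,fy=2.4))
```

```text
TCP washer mm [-19.9 -66.2 250.8] rot [-1.7987e+02 -1.0000e-02  1.7646e+02] F [-1.5 -1.1 -0.6] t 65.62 q [-30.  10.  16.  98.  -3.  72.  74.]
```

View pics/q_scene.png

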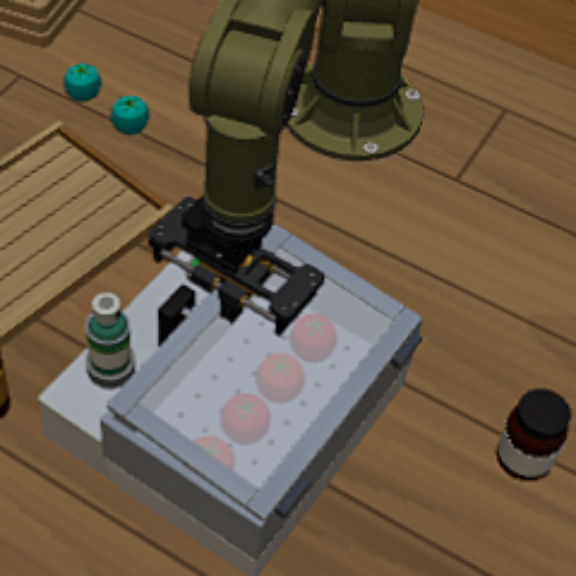

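View pics/q_side.png

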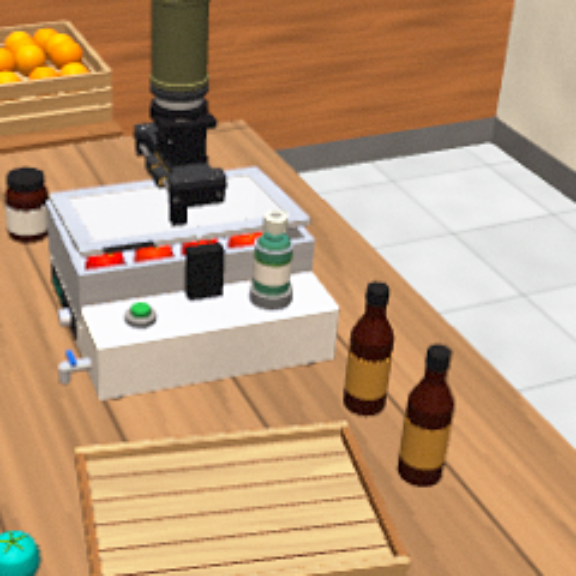

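Request:
{"name": "carry_out", "arguments": {
  "increments": "0 0 -0.01 -0.002 0 0 0; 0 0 0 0.006 0 0 0; 0 0 0 0.005 0 0 0; 0 0 0 0.004 0 0 0; 0 0 0 0.003 0 0 0"
}}

```text
time_s: 66.35
tool_pos: [0.5601, 0.1123, 0.2396]
tool_rot: [-179.9, 0.2, 176.4]
force: [-2.9, -0.6, 6.9]
grip_width: 0.0004
```

Run:
```python
from h import *
wz()
```

```text
TCP washer mm [-18.9 -77.5 239.6] rot [-179.94    0.21  176.43] F [-2.9 -0.6  6.9] t 66.35 q [-29.  11.  17.  99.  -3.  70.  75.]
```

Request:
{"name": "carry_out", "arguments": {
  "increments": "0 0 0 0.003 0 0 0; 0 0 0 0.003 0 0 0; 0 0 0 0.003 0 0 0; 0 0 0 0.003 0 0 0"
}}

```text
time_s: 66.85
tool_pos: [0.5602, 0.1119, 0.2321]
tool_rot: [-180.0, 0.2, 176.4]
force: [-9.8, -1.8, 26.1]
grip_width: 0.0003
```

Run:
```python
from h import *
wz()
```

```text
TCP washer mm [-18.8 -78.  232.1] rot [-179.99    0.25  176.42] F [-9.8 -1.8 26.1] t 66.85 q [-29.  11.  17. 100.  -3.  69.  75.]
```

Request:
{"name": "carry_out", "arguments": {
  "increments": "0 0 0 -0.01 0 0 0; 0 0 0 -0.03 0 0 0; 0 0 0 -0.03 0 0 0; 0 0 0 0 0 0 0"
}}

```text
time_s: 67.35
tool_pos: [0.5598, 0.1132, 0.3026]
tool_rot: [180.0, 0.2, 176.5]
force: [0.5, 0.2, -0.2]
grip_width: 0.0004
```

Run:
```python
from h import *
wz(); delta((.4755,.029,.25),177)
for n in("scene","side"):
    p=read_camera(n); cv2.imwrite(f"pics/r_{n}.png",cv2.resize(p["img"][100:340,200:440],None,fx=2.4,fy=2.4))
```

```text
TCP washer mm [-19.2 -76.6 302.6] rot [179.96   0.22 176.49] F [ 0.5  0.2 -0.2] t 67.35 q [-29.   8.  17.  95.  -2.  77.  74.]
pos [0.5598 0.1132 0.3026] rot [179.96   0.22 176.49] t 67.35 F [ 0.53  0.19 -0.19] gw 0.0004
  -> shift [ 0.0792 -0.0893  0.0523] |d| 0.1303 turn [ 0.04  0.22 -0.51] rows@50mm 3
```

View pics/r_side.png

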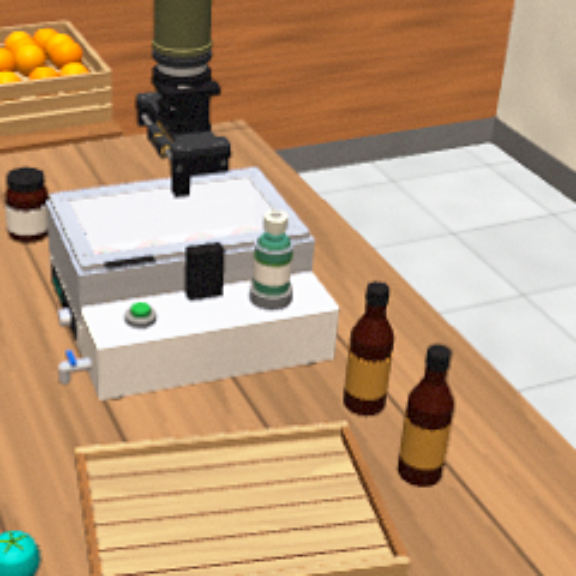

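Door is shut flat. To the button.

Request:
{"name": "carry_out", "arguments": {
  "increments": "0 0.026 -0.029 0 0 0 0; 0 0.026 -0.029 0 0 0 0; 0 0.026 -0.029 0 0 0 -0.5; 0 0 0 0.02 0 0 0; 0 0 0 0.02 0 0 0; 0 0 0 0 0 0 0; 0 0 0 0 0 0 0"
}}

```text
time_s: 68.32
tool_pos: [0.4683, 0.0287, 0.249]
tool_rot: [-179.7, -0.9, 177.1]
force: [-0.2, -0.1, 0.8]
grip_width: 0.0003
```

Run:
```python
from h import *
from fit import W
wz(); delta((.4755,.029,.20),177)
s=np.load("washer.npy")
p=read_camera("wrist"); cv2.imwrite("pics/s.png",p["img"]); print(proj(p,W(s,(-100,-165,122))))
```

```text
TCP washer mm [-106.2 -165.9  249. ] rot [-179.69   -0.88  177.09] F [-0.2 -0.1  0.8] t 68.33 q [-26.  -2.  19. 111.   1.  72.  80.]
pos [0.4683 0.0287 0.249 ] rot [-179.69   -0.88  177.09] t 68.33 F [-0.25 -0.12  0.8 ] gw 0.0003
  -> shift [-0.008   0.001   0.0489] |d| 0.0495 turn [-0.31 -0.88  0.09] rows@50mm 1
[[287.78598368 231.34092062]]
```

View pics/s.png

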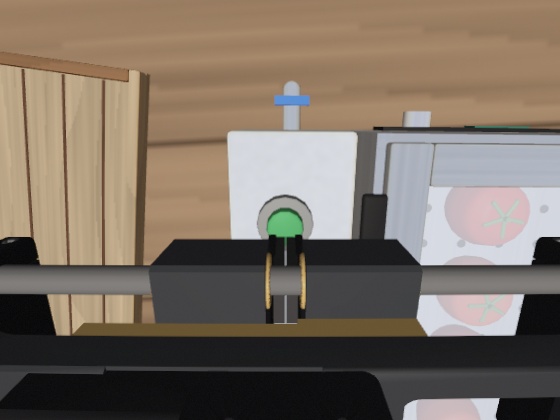

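Request:
{"name": "carry_out", "arguments": {
  "increments": "0 -0.004 0 0 -0.3 -0.9 0; 0 0 0 0.02 0 0 0; 0 0 0 0.015 0 0 0; 0 0 0 0.005 0 0 0; 0 0 0 0 0 0 0; 0 0 0 0 0 0 0"
}}

```text
time_s: 69.12
tool_pos: [0.4752, 0.0291, 0.2104]
tool_rot: [179.9, 0.4, 177.1]
force: [-0.6, 0.9, -0.0]
grip_width: 0.0005
```

Run:
```python
from h import *
wz(); delta((.4725,.028,.192),177)
```

```text
TCP washer mm [ -99.3 -165.1  210.4] rot [179.9    0.45 177.13] F [-0.6  0.9 -0. ] t 69.12 q [-26.  -0.  20. 114.   0.  66.  81.]
pos [0.4752 0.0291 0.2104] rot [179.9    0.45 177.13] t 69.12 F [-0.64  0.92 -0.01] gw 0.0005
  -> shift [ 0.0028 -0.0013  0.0184] |d| 0.0186 turn [0.1  0.45 0.13] rows@50mm 1
```

Request:
{"name": "carry_out", "arguments": {
  "increments": "0 0.0025 -0.001 0.008 0 0.4 0; 0 0 0 0.007 0 0 0; 0 0 0 0.004 0 0 0; 0 0 0 0.004 0 0 0; 0 0 0 0 0 0 0"
}}

```text
time_s: 69.75
tool_pos: [0.4731, 0.0283, 0.1872]
tool_rot: [179.9, 0.1, 177.1]
force: [-1.6, -0.4, 4.6]
grip_width: 0.0007
```

Request:
{"name": "carry_out", "arguments": {
  "increments": "0 0 0 0.003 0 0 0; 0 0 0 0.003 0 0 0"
}}

```text
time_s: 70.0
tool_pos: [0.4734, 0.0283, 0.1856]
tool_rot: [179.8, 0.1, 177.1]
force: [-11.4, -1.0, 30.2]
grip_width: 0.0006
```

Request:
{"name": "carry_out", "arguments": {
  "increments": "0 0 0 -0.015 0 0 0; 0 0 0 -0.04 0 0 0; 0 0 0 -0.05 0 0 0; 0 0 0 -0.03 0 0 0; 0 0 -0.04 0 0 0 0; 0 0 -0.05 0 0 0 0; 0 0 -0.05 0 0 0 0; 0 0 0 0 0 0 0; 0 0 0 0 0 0 0; 0 0 0 0 0 0 0"
}}

```text
time_s: 71.25
tool_pos: [0.4675, -0.1138, 0.3235]
tool_rot: [179.8, 0.4, 177.4]
force: [0.6, -1.1, -0.0]
grip_width: 0.0001
```

Run:
```python
from h import *
wz()
for n in("scene","side"):
    p=read_camera(n); cv2.imwrite(f"pics/t_{n}.png",cv2.resize(p["img"][100:340,140:440],None,fx=2.4,fy=2.4))
```

```text
TCP washer mm [ -99.3 -308.2  323.5] rot [179.76   0.37 177.39] F [ 0.6 -1.1 -0. ] t 71.25 q [-19.  -5.  29. 105.   2.  79.  96.]
```

View pics/t_scene.png

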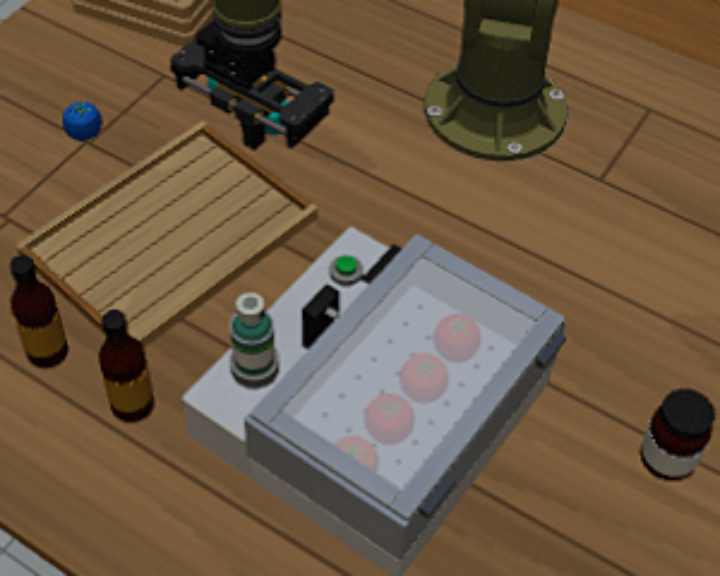

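View pics/t_side.png

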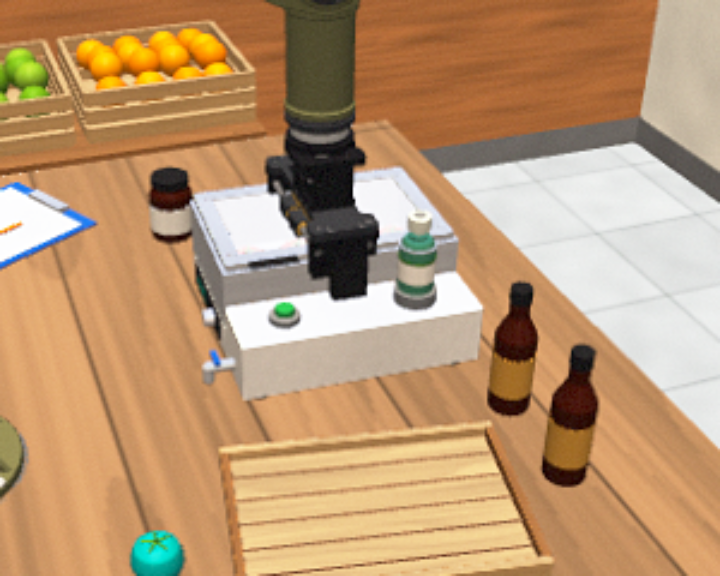

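Run:
```python
from cell import *
print(sign_off())
```

```text
the job is handed in; nothing more can be done
None
```

The job is handed in, finished in about 71 s of the 210 s allowed.

- **Tomatoes:** Four red tomatoes were present and all four are in the tank. I lowered each one until it touched or nearly touched the tank floor, then let go. For the first two, the final force readings didn't clearly show contact. Their heights matched the expected resting height to within about 0.1 mm.
- **Nozzle:** I pushed the cap down to its stop, which read 13 N, and the next picture showed it back up.
- **Door:** I pushed it past the catch to a hard stop of about 26 N, with the fingertips 162 mm above the table, which matches fully shut. It stayed flat on the rim after I let go.
- **Start button:** I pushed it to its stop, which read about 30 N, and released it. It is out again in the last pictures.

In the last pictures all four tomatoes show through the closed door, and the bottles and jar look where they started. The blue tomato was left alone, and so were the turquoise ones, though the gripper covers one in the last view.

- **Camera disagreement:** The side camera read 7 to 9 mm off the washer fit at the cap and the button. I went by the scene and wrist cameras there.
- **Joint limit:** One arm joint came within about 4 degrees of its range before the last tomato. I took the arm round a longer way to bring it back, and no joint reading I checked was out of range.

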